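Restock the pantry carousel from the roller lane

ROBOT

A 7-joint arm with a two-finger parallel gripper is mounted at the origin on the work surface. World frame = base frame: x ahead of the robot, y to its left, z up, the work surface at z = 0. Lengths are in m, angles in degrees, forces in N, time in s.
With the tool pointing down it reaches from about 0.425 to 0.875 m from the base axis. Payload 4.7 kg.
Tool frame: the origin (TCP) lies midway between the tips of the shut fingers; the grasp point (between the pads) lies 19 mm behind it; z points along the fingers, y is the direction in which the jaws open and shut (so a half turn about z gives the same grasp; the last joint's range is limited). The gripper opens to 87 mm and grips with 3 to 60 N. Pads are 19 mm wide; open, the fingers measure 117 mm over their backs; the gripper's body (75 mm by 190 mm) begins 51 mm behind the grasp point.
Start: joints at [-69.781, 18.392, -4.016, 83.108, 1.295, 78.541, -3.26], TCP at [0.216, 0.613, 0.223] pointing down, gripper open.
Joint ranges: [-163.93, 163.93], [-17.29, 119.83], [-79.2, 71.16], [3.27, 140.29], [-89.18, 269.18], [5.43, 117.66], [-154.24, 154.24]. Speed limits (degrees/s): [147.25, 147.25, 180, 180, 180, 180, 180].

INTERFACE

Orientations are given as [roll, pitch, yaw] about the fixed x, y, z axes, in that order (R = Rz(yaw) Ry(pitch) Rx(roll)).
In Python, from bench import manip gives the robot as it stands. The module is installed in compiled form; this text tells all that it offers.
- The arm moves only by the tool jog_arm, never from a script. Its argument "plan" is text: rows parted by semicolons, each of 6 numbers parted by spaces: the shift along the tool's x, y, z in cm, then the turn, a rotation vector about the tool's x, y, z in degrees. In form: tx ty tz wx wy wz; .... A call has 1 to 12 rows; each row shifts and turns the commanded pose from where the row before left it, along the tool's axes as they then stand; what a row does not reach is not made up. A row lasts 1/10 s, in which the tool goes at most 50 mm and 8.59 degrees, less where a joint would pass 70% of its speed; a pose out of reach is approached as far as the arm can. A call with a gripper value outside its range is refused whole. "hand" is the opening, from -1 (shut) to 1 (fully open), set as the call begins (left out, the last holds). The fingers move at their own pace and stop on an object; the grip force is fixed at half the most. Time passes only in rows, so rows that do not move let the fingers close. It gives the time, the measured TCP pose, the force and the opening at its end, in the units of the state.
- manip.read_state(): the state, without advancing time (a new reading comes with each control period).
- manip.capture(name): name is "scene" or "top" or "wrist"; returns a dict with "pixels" (400x640x3 uint8, red, green, blue), "z_map" (400x640 float32, m along the optical axis (not along the pixel's ray), 0 where there is no reading), "fx", "fy", "cx", "cy" (pixels), "xyz" and "rotation" of the camera in the world; the wrist camera has in their place "hand_eye" (4x4, takes a point from camera to tool coordinates, whose origin is the TCP and whose axes are the flange's). Camera axes: x right, y down, z forward; pixel columns grow to the right and rows downward; lengths in m; the calibration is good to about 2 mm. A picture is of the moment at which its call begins: read the wrist's pose just before it.
- manip.sign_off(): hands the job in, once; it reports no verdict.
The state is a dict: "t": time; "joint_pos": joint angles; "dq": joint speeds; "tau": joint torques, N m; "ee_pos": TCP position; "tcp_rot": TCP orientation; "ft_force": force on the tool from outside, world axes, zero at the start; "wrist_torque": the same for the moment, N m; "gripper_width": finger opening in m.
Only numpy, scipy, OpenCV 4.12 (cv2) and the standard library are available. Lean on these libraries where they do the work, as an engineer would, in place of code of your own. Each camera call takes 0.05 s, during which the arm holds its last target. There are 200 camera calls.

TASK

Put the new tins away: first roll the loaded tray along the roller lane until it is right up against the end stop, then stand each tin upright in an empty bay of its own in the carousel, set down gently through the opening in the clear cover. To bring the next empty bay under the opening, pull the red plunger up, swing the carousel round to the next hole and let the pin snap in; handle tins only while the pin is home. When all the tins are in and the pin is home, lift the empty tray off the rollers and lay it flat in the brown basket, leaving everything else on the counter where it stands.

Things in the scene. Friction and masses are not known exactly. Their poses are not given: they have to be found in the camera images.
- carousel_base: Fixed round steel base of the tin carousel, 376 mm diameter, 14 mm thick, with eight brass-rimmed holes 45 degrees apart on a circle of radius 165 mm. Origin: on the table at the carousel's axis, z up; its own -x axis points from the axis to the opening in the clear cover. At the axis stands a spindle of radius 12 mm up to the cover
- opening (a point): point on the deck's floor (34 mm above the table), 108 mm from the axis, under the middle of the opening: where the foot of a tin belongs. Fixed to the base. The clear black-edged cover does not turn; underside 138 mm, top 142 mm above the table, it reaches 142 mm from the axis. Its one opening is 104 mm wide and runs from 28 mm off the axis out through the rim
- carousel (a joint): angle of the turning deck (rad), positive counter-clockwise from above, 0 at the start; a hole at each multiple of 0.785. Wooden deck, 290 mm diameter, floor 34 mm above the table, eight bays parted by white fins 40 mm high, 10 mm lip at the rim. The bay first under the opening and four others hold old tins fixed to the deck. It turns with little friction and stays where left
- plunger (a joint): lift of the spring plunger's pin (m): 0 = home in a hole, about 0.011 = resting on the plate between holes, 0.017 = fully up. Home counts as below 0.003; above 0.012 the pin is clear of its hole. Pin 10 mm thick with a round tip, holes 13.6 mm, so it drops in when released within about 3 mm of a hole's centre. The spring pushes down with 5 N at 0 and 11 N fully up
- knob (a point): middle of the red plunger knob (upright cylinder, 34 mm diameter, 30 mm tall), 111 mm above the table when home; below it a steel barrel 22 mm thick ends 91 mm above the table. It stands at the deck's rim 165 mm from the axis, clear of the cover, and goes round with the deck: lift it, carry it round the axis, and the deck turns. It starts 67.5 degrees clockwise (from above) of the opening
- bay1 (a point): on the deck floor at the middle of the first empty bay, 108 mm from the axis; it comes under the opening at carousel = 0.785. A bay is about 83 mm wide there and 26 mm longer than a tin
- bay2 (a point): the same for the second empty bay; under the opening at carousel = 1.571
- bay3 (a point): the same for the third empty bay; under the opening at carousel = 2.356
- lane: Fixed roller lane, 380 mm long (its own y axis), 90 mm wide: eleven free grey rollers, tops 50 mm above the table, between two aluminium rails with tops at 60 mm. End stop: upright plate across the +y end, its face 181 mm from the lane's middle, top 90 mm above the table. Open at the -y end. Origin: on the table under the lane's middle
- tray: Loose petrol-blue tray on the rollers, 189 mm long (its y, along the lane), 66 mm wide; side and +y end walls 40 mm high, 4 mm thick; -y end wall 75 mm high, 8 mm thick, to push on; floor 3 mm; about 0.3 kg; three cells 60 mm apart in a row. Origin: middle of its underside. Against the stop its origin is 86 mm from the lane's middle towards +y
- tin_a: Loose small food tin with red label, 54 mm diameter, 89 mm tall, about 0.19 kg, standing in a cell of the tray. Origin: centre of its underside. May be absent (None)
- tin_b: the same with green label. May be absent
- tin_c: the same with blue label. May be absent
- basket: Fixed dark brown basket on the table for empty trays, 180 mm (its x) by 270 mm (its y), 54 mm high, walls 6 mm, floor 6 mm. Origin: middle of its underside
- oil: bystander: green glass oil bottle, 62 mm diameter, 200 mm tall, origin at its foot
- beans: bystander: brown storage jar, 84 mm diameter, 120 mm tall, origin at its foot
- paprika: bystander: small spice jar, red cap, 42 mm diameter, 85 mm tall, origin at its foot
- oregano: bystander: small spice jar, black cap, 42 mm diameter, 85 mm tall, origin at its foot
- mug: bystander: blue mug, 80 mm diameter, 85 mm tall, origin at its foot
- spoon: bystander: wooden spoon 190 mm long, lying flat, origin at its underside
- carton: bystander: orange tea carton 70 x 150 x 100 mm, origin at its foot

How it is judged:
By the outcome, as a careful person would: the job done as asked, in the order asked, and still so for the second after the job is handed in, with the robot touching nothing.
Of tin_a, tin_b, tin_c only 2 to 3 are there at a start; the rules pass over those that are not, and their reading is None.
At some moment in a run one of tray may be knocked a few centimetres aside while the robot is not near it.
It also fails if it takes over 210 s, if anything falls off the work surface, if the arm or the gripper's body presses on something with over 40 N, if the wrist force passes 120 N, or if a joint passes its speed limit or range.

## Working session

There is one attempt and no reset: what is moved stays moved. The work goes in short steps, Python scripts to look and compute and a tool call to move; the robot and the scene stay as the last step left them, time stands still between calls to the robot, and variables do not carry over. Pictures are saved under pics/ and viewed, about 12 in all and at most 16, crops included, and the job is handed in when it is done.

Besides the shell and the picture viewer there is one more tool, called after ">>>" as name(argument=value, ...), one argument or row to a line, values as JSON. jog_arm: Moves the arm, as the interface text tells. Its arguments: {"type":"object","properties":{"plan":{"type":"string"},"hand":{"type":"number"}},"required":["plan"]}

```bash
mkdir -p pics
cat > h.py <<'E'
import numpy as np, cv2
from bench import manip
from scipy.spatial.transform import Rotation as R
def cap(n,save=None):
    s=manip.read_state(); d=manip.capture(n)
    if n=="wrist":
        T=np.eye(4); T[:3,:3]=R.from_euler('xyz',s['tcp_rot'],degrees=True).as_matrix(); T[:3,3]=s['ee_pos']
        M=T@np.array(d['hand_eye'])
    else:
        M=np.eye(4); r=np.array(d['rotation']); M[:3,:3]=r if r.shape==(3,3) else R.from_euler('xyz',r,degrees=True).as_matrix(); M[:3,3]=d['xyz']
    d['M']=M
    if save: cv2.imwrite('pics/'+save,d['pixels'][:,:,::-1]); np.savez('pics/'+save+'.npz',**{k:np.array(v) for k,v in d.items()})
    return d
def cloud(d):
    z=d['z_map']; v,u=np.mgrid[:z.shape[0],:z.shape[1]]
    P=np.stack([(u-d['cx'])/d['fx']*z,(v-d['cy'])/d['fy']*z,z],-1)
    return P@d['M'][:3,:3].T+d['M'][:3,3]
def ray(d,u,v,h):
    r=d['M'][:3,:3]@np.array([(u-d['cx'])/d['fx'],(v-d['cy'])/d['fy'],1]); o=d['M'][:3,3]
    return o+r*(h-o[2])/r[2]
def load(f): return dict(np.load('pics/'+f+'.npz'))
E
python3 - <<'E'
from h import *
s=manip.read_state(); print(s)
for n in ["scene","top"]:
    d=cap(n,n+"1.png"); print(n,d['xyz'],d['rotation'],d['fx'],d['cx'],d['cy'])
E
```

```text
{'t': 0.0, 'joint_pos': array([-69.77823976,  18.43918428,  -4.01459024,  83.17480991,
         1.29541548,  78.54260058,  -3.25954261]), 'dq': array([-0.04275727, -0.03693806, -0.02210562,  0.00812217,  0.02602487,
        0.06343271, -0.0660869 ]), 'tau': array([ 2.74487036e-05, -4.91286492e+01, -4.03772732e-01, -3.12525058e+01,
       -6.39067660e-02,  4.32209868e-02,  1.73617427e-04]), 'ee_pos': array([0.21592651, 0.61248784, 0.22146081]), 'tcp_rot': array([-1.79888670e+02,  6.56300566e-03,  1.60587641e+02]), 'ft_force': array([ 0.76450115,  0.51111864, -1.46567757]), 'wrist_torque': array([ 0.01198609,  0.01615319, -0.02117751]), 'gripper_width': 0.08695917472356611}
scene [ 1.36634244 -0.02589995  1.1812359 ] [-1.43718078e+02  4.23478116e-02  8.75455051e+01] 455.9845454624601 319.8532612948118 199.86733035470462
top [ 0.45873695 -0.01422426  1.38470503] [-175.61150475    0.24744242  -91.65276875] 431.5452479010078 318.47129666730444 203.85433482987435
```

View top.

View pics/top1.png

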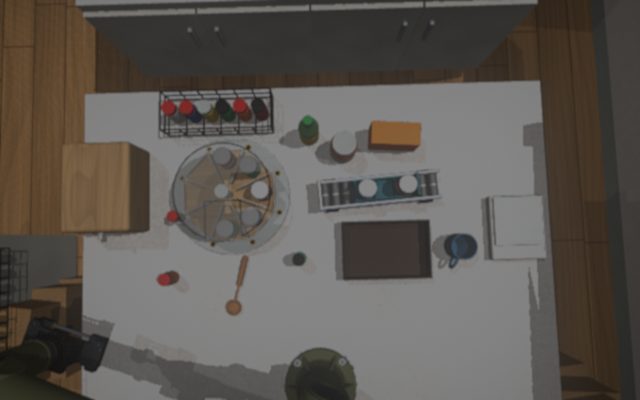

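View pics/scene1.png

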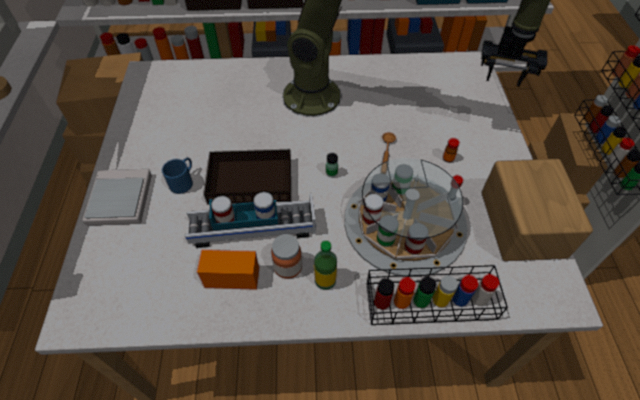

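Run:
```python
from h import *
d=load('top1.png'); im=d['pixels'][:,:,::-1]
a=cv2.resize(im[130:260,160:300],None,fx=5.5,fy=4.6,interpolation=cv2.INTER_CUBIC)
def crop(x0,y0,x1,y1,f):
    c=cv2.resize(im[y0:y1,x0:x1],None,fx=f,fy=f,interpolation=cv2.INTER_CUBIC)
    c=cv2.convertScaleAbs(c,alpha=1.6,beta=10)
    for u in range((x0+9)//10*10,x1,10): cv2.putText(c,str(u),(int((u-x0)*f),10),0,.35,(0,255,255),1); cv2.line(c,(int((u-x0)*f),12),(int((u-x0)*f),18),(0,255,255),1)
    for v in range((y0+9)//10*10,y1,10): cv2.putText(c,str(v),(0,int((v-y0)*f)),0,.35,(0,255,255),1)
    return c
cv2.imwrite('pics/c1.png',crop(162,132,300,260,4.6))
cv2.imwrite('pics/c2.png',crop(300,150,450,290,4))
P=cloud(d)
# tin tops, lane etc
for n,(u,v) in dict(t1=(368,188),t2=(408,184),knob=(173,216),stop=(320,193),end=(439,186),hub=(222,191),oilcap=(307,121)).items():
    print(n,np.round(P[v-1:v+2,u-1:u+2].reshape(-1,3).mean(0),4))
Z=P[...,2]
for lo,hi,b in [(.13,.16,(300,150,450,220)),(.085,.15,(300,150,450,220)),(.05,.064,(300,150,450,220)),(.045,.06,(335,215,440,285))]:
    m=np.zeros(Z.shape,np.uint8); x0,y0,x1,y1=b; m[y0:y1,x0:x1]=((Z>lo)&(Z<hi))[y0:y1,x0:x1]
    n,l,st,c=cv2.connectedComponentsWithStats(m)
    for i in range(1,n):
        if st[i,4]>12:
            q=P[l==i]; print(lo,hi,st[i],np.round(q.mean(0),4),cv2.minAreaRect((q[:,:2]*1000).astype(np.float32)))
```

```text
t1 [ 0.596  -0.1562  0.1424]
t2 [ 0.6045 -0.2728  0.1403]
knob [0.5324 0.4151 0.1245]
stop [ 0.5912 -0.0171  0.0867]
end [ 0.6117 -0.4018 -0.0014]
hub [0.5992 0.2656 0.1469]
oilcap [0.7833 0.0137 0.1983]
0.13 0.16 [398 174  20  19 285] [ 0.6069 -0.2711  0.1408] ((606.8140869140625, -272.56329345703125), (53.45177459716797, 52.94029235839844), 42.875885009765625)
0.13 0.16 [358 179  19  18 274] [ 0.5977 -0.1536  0.1412] ((597.685302734375, -153.82070922851562), (52.072959899902344, 50.28600311279297), 87.50814819335938)
0.085 0.15 [332 150  24   8 147] [ 0.7081 -0.0907  0.1058] ((708.6827392578125, -91.90850830078125), (69.99066925048828, 21.29743003845215), 88.69910430908203)
0.085 0.15 [382 172  39  27 509] [ 0.6045 -0.272   0.125 ] ((605.9131469726562, -254.87892150878906), (65.90101623535156, 109.1989517211914), 3.6830365657806396)
0.085 0.15 [354 177  32  25 388] [ 0.5978 -0.1515  0.1276] ((599.7388916015625, -168.61367797851562), (66.41922760009766, 95.77532196044922), 3.7523839473724365)
0.085 0.15 [317 178   6  32  79] [ 0.5887 -0.0163  0.0886] ((589.7254028320312, -16.2682800
[... 654 characters left out ...]
 (55.6192741394043, 53.48912811279297), 3.8814280033111572)
0.05 0.064 [355 182   5   5  14] [ 0.6217 -0.1318  0.0521] ((619.6572265625, -132.9483642578125), (12.596901893615723, 12.60588550567627), 88.15118408203125)
0.05 0.064 [323 194 120  16 406] [ 0.5628 -0.2023  0.0575] ((570.9338989257812, -208.24705505371094), (27.61895751953125, 369.3907470703125), 4.0100531578063965)
0.05 0.064 [412 219  14   1  14] [ 0.5052 -0.3183  0.0534] ((505.21533203125, -317.8195495605469), (39.810062408447266, 0.2817874550819397), 88.36152648925781)
0.045 0.06 [342 219  90  61 628] [ 0.4133 -0.2225  0.0527] ((416.016357421875, -216.49960327148438), (270.7706298828125, 180.18563842773438), 89.75590515136719)
```

View pics/c1.png

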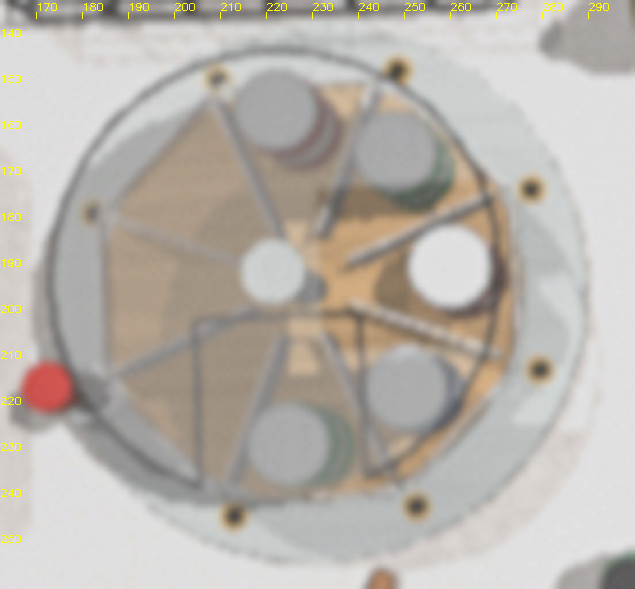

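View pics/c2.png

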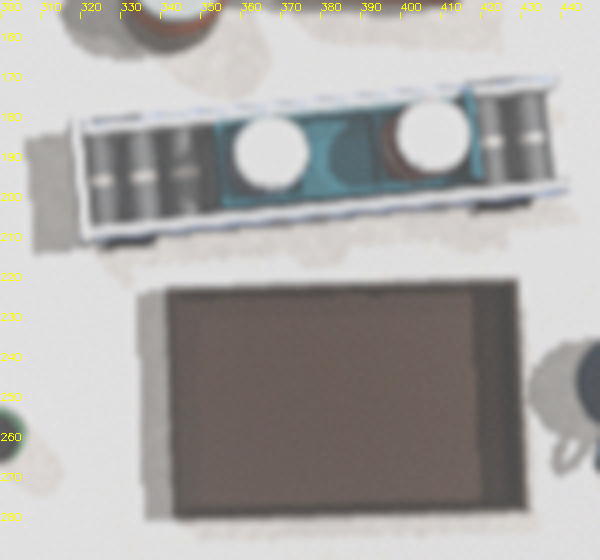

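```bash
cat >> h.py <<'E'
def plan(xyz,yaw,n=None,ease=False,start=None):
    s=manip.read_state() if start is None else start
    p0=np.array(s['ee_pos']); R0=R.from_euler('xyz',s['tcp_rot'],degrees=True)
    R1=R.from_euler('xyz',[180,0,yaw],degrees=True); p1=np.array(xyz)
    dr=(R0.inv()*R1).as_rotvec(degrees=True)
    n=n or int(max(np.ceil(np.linalg.norm(p1-p0)/.042),np.ceil(np.linalg.norm(dr)/7),1))
    f=np.linspace(0,1,n+1)
    if ease: f=f*f*(3-2*f)
    p,q=p0,R0; rows=[]
    for a in f[1:]:
        pt=p0+a*(p1-p0); qt=R0*R.from_rotvec(a*dr,degrees=True)
        t=np.round(q.inv().apply(pt-p)*100,2); w=np.round((q.inv()*qt).as_rotvec(degrees=True),1)
        p=p+q.apply(t)/100; q=q*R.from_rotvec(w,degrees=True)
        rows.append(' '.join(f'{v:g}' for v in np.r_[t,w]+0.0))
    for i in range(0,n,12): print('; '.join(rows[i:i+12])); print()
    return dict(ee_pos=p,tcp_rot=q.as_euler('xyz',degrees=True))
E
python3 - <<'E'
from h import *
from scipy.optimize import least_squares
d=load('top1.png')
px=[(207.5,149.5),(246.5,148),(275.5,173.5),(277.5,213),(250.5,242.7),(211,245)]
W=np.array([ray(d,u,v,.014)[:2] for u,v in px])
def f(p):
    r=[]
    for w in W:
        v=w-p[:2]; a=np.arctan2(v[1],v[0])-p[2]-np.pi/8; k=np.round(a/(np.pi/4))
        t=p[2]+np.pi/8+k*np.pi/4; r+=list(v-.165*np.array([np.cos(t),np.sin(t)]))
    return r
s=least_squares(f,[.6,.265,0.02]); print(s.x,np.degrees(s.x[2]),np.round(np.array(s.fun)*1000,1))
c=s.x[:2]; th=s.x[2]
print('opening',c-.108*np.array([np.cos(th),np.sin(th)]))
k=ray(d,173,216.5,.126)[:2]; print('knob',k,np.linalg.norm(k-c),np.degrees(np.arctan2(*(k-c)[::-1])))
s=plan([.30,.45,.27],140); s=plan([.635,-.365,.25],94.1,start=s); plan([.635,-.365,.095],94.1,start=s)
E
```

```text
[0.59797701 0.27397194 0.02602772] 1.491278733036555 [ 1.2 -0.2 -0.9  0.3  0.5  0.3 -0.1 -0.1 -0.2  0.4 -0.6 -0.6]
opening [0.49001359 0.27116126]
knob [0.5308005  0.41453368] 0.15578923255071236 115.54381688638826
-2.67 -2.51 -0.96 0 0 4.1; -2.84 -2.31 -0.97 0 0 4.1; -2.99 -2.11 -0.96 -0.1 0 4.2; -3.15 -1.87 -0.97 0 0 4.1; -3.27 -1.65 -0.97 0 0 4.1

-3.72 -1.95 0.1 0 0 2.2; -3.79 -1.8 0.09 0 0 2.2; -3.85 -1.66 0.1 0 0 2.2; -3.92 -1.5 0.1 0 0 2.1; -3.97 -1.37 0.09 0 0 2.2; -4.01 -1.21 0.1 0 0 2.2; -4.06 -1.05 0.1 0 0 2.2; -4.1 -0.9 0.09 0 0 2.2; -4.13 -0.74 0.1 0 0 2.2; -4.16 -0.58 0.09 0 0 2.2; -4.17 -0.42 0.1 0 0 2.1; -4.19 -0.26 0.1 0 0 2.2

-4.2 -0.11 0.09 0 0 2.2; -4.19 0.05 0.1 0 0 2.2; -4.19 0.22 0.1 0 0 2.2; -4.18 0.38 0.09 0 0 2.2; -4.16 0.53 0.1 0 0 2.2; -4.14 0.7 0.1 0 0 2.1; -4.11 0.85 0.09 0 0 2.2; -4.07 1 0.1 0 0 2.2; -4.04 1.16 0.1 0 0 2.2

0 0 3.87 0 0 0; 0 0 3.88 0 0 0; 0.01 0 3.87 0 0 0; 0 0 3.88 0 0 0
```

Run:
```python
from h import *
from scipy.optimize import least_squares
d=load('top1.png')
g=lambda x,y:((x+.5)/4.6-.5+162,(y+.5)/4.6-.5+132)
W=np.array([ray(d,*g(*p),.014)[:2] for p in [(217,78),(397,70),(530,188),(540,369),(416,506),(233,516),(92,212)]])
def f(p):
    r=[]
    for w in W:
        v=w-p[:2]; a=np.arctan2(v[1],v[0])-p[2]-np.pi/8; k=np.round(a/(np.pi/4))
        t=p[2]+np.pi/8+k*np.pi/4; r+=list(v-.165*np.array([np.cos(t),np.sin(t)]))
    return r
s=least_squares(f,[.6,.265,0.02]); print(s.x,np.degrees(s.x[2]),np.round(np.array(s.fun)*1000,1))
c=s.x[:2]; th=s.x[2]
print('opening',c-.108*np.array([np.cos(th),np.sin(th)]))
k=ray(d,*g(47,388),.126)[:2]; print('knob',k,np.linalg.norm(k-c),np.degrees(np.arctan2(*(k-c)[::-1])))
print('hub',ray(d,*g(273,271),.147))
```

```text
[0.60142489 0.26964761 0.02642658] 1.5141315247113964 [ 0.7 -0.1 -0.7 -0.1  0.2  0.2 -0.  -0.6 -0.4 -0.1 -0.3 -0.2  0.4  1. ]
opening [0.4934626  0.26679387]
knob [0.53249074 0.41796423] 0.16355346751725974 114.9279215605103
hub [0.60062732 0.26859655 0.147     ]
```

>>> jog_arm(
  plan="-2.67 -2.51 -0.96 0 0 4.1; -2.84 -2.31 -0.97 0 0 4.1; -2.99 -2.11 -0.96 -0.1 0 4.2; -3.15 -1.87 -0.97 0 0 4.1; -3.27 -1.65 -0.97 0 0 4.1",
  hand=-1,
)

```text
t: 0.6
ee_pos: [0.3005, 0.4487, 0.2707]
tcp_rot: [179.9, -0.0, 139.8]
ft_force: [0.5, -0.7, 0.9]
gripper_width: 0.0548
```

>>> jog_arm(
  plan="-3.72 -1.95 0.1 0 0 2.2; -3.79 -1.8 0.09 0 0 2.2; -3.85 -1.66 0.1 0 0 2.2; -3.92 -1.5 0.1 0 0 2.1; -3.97 -1.37 0.09 0 0 2.2; -4.01 -1.21 0.1 0 0 2.2; -4.06 -1.05 0.1 0 0 2.2; -4.1 -0.9 0.09 0 0 2.2; -4.13 -0.74 0.1 0 0 2.2; -4.16 -0.58 0.09 0 0 2.2; -4.17 -0.42 0.1 0 0 2.1; -4.19 -0.26 0.1 0 0 2.2",
)

```text
t: 1.8
ee_pos: [0.4916, -0.0169, 0.2585]
tcp_rot: [179.9, -0.1, 113.7]
ft_force: [1.0, 0.4, -0.1]
gripper_width: 0.0004
```

>>> jog_arm(
  plan="-4.2 -0.11 0.09 0 0 2.2; -4.19 0.05 0.1 0 0 2.2; -4.19 0.22 0.1 0 0 2.2; -4.18 0.38 0.09 0 0 2.2; -4.16 0.53 0.1 0 0 2.2; -4.14 0.7 0.1 0 0 2.1; -4.11 0.85 0.09 0 0 2.2; -4.07 1 0.1 0 0 2.2; -4.04 1.16 0.1 0 0 2.2; 0 0 0 0 0 0; 0 0 0 0 0 0",
)

```text
t: 2.9
ee_pos: [0.6342, -0.3659, 0.2478]
tcp_rot: [-179.9, -0.1, 94.0]
ft_force: [0.1, -0.3, -0.0]
gripper_width: 0.0002
```

>>> jog_arm(
  plan="2.2 -2 0 0 0 0; 0 0 3.8 0 0 0; 0 0 3.8 0 0 0; 0 0 3.8 0 0 0; 0 0 3.8 0 0 0; 0 0 0 0 0 0; 0 0 0 0 0 0",
)

```text
t: 3.6
ee_pos: [0.6142, -0.3422, 0.0984]
tcp_rot: [179.9, -0.1, 94.2]
ft_force: [1.4, -0.4, 0.1]
gripper_width: 0.0008
```

Run:
```python
from h import *
d=cap('top','t2.png'); P=cloud(d); Z=P[...,2]
im=d['pixels'][150:230,300:450,::-1]; cv2.imwrite('pics/t2c.png',cv2.convertScaleAbs(cv2.resize(im,None,fx=5,fy=5,interpolation=2),alpha=1.5))
print(manip.read_state()['ee_pos'])
```

```text
[ 0.61494021 -0.34349339  0.10001074]
```

View pics/t2c.png

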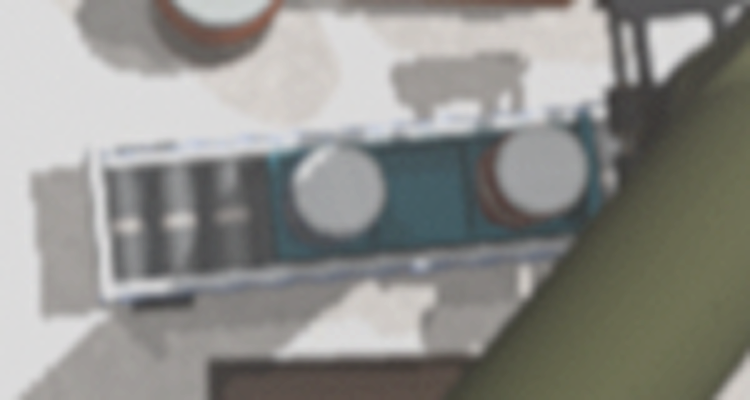

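>>> jog_arm(
  plan="0.5 0 0.2 0 0 0; 0.5 0 0 0 0 0; 0.5 0 0 0 0 0; 0.3 0 0 0 0 0; 0.3 0 0 0 0 0; 0.3 0 0 0 0 0; 0.3 0 0 0 0 0; 0.3 0 0 0 0 0; 0.4 0 0 0 0 0; 0.5 0 0 0 0 0; 0.6 0 0 0 0 0; 0.6 0 0 0 0 0",
)

```text
t: 4.85
ee_pos: [0.6101, -0.2926, 0.0957]
tcp_rot: [179.9, -0.1, 94.1]
ft_force: [0.5, -1.6, -0.1]
gripper_width: 0.0007
```

>>> jog_arm(
  plan="0.6 0 0 0 0 0; 0.6 0 0 0 0 0; 0.6 0 0 0 0 0; 0.6 0 0 0 0 0; 0.6 0 0 0 0 0; 0.6 0 0 0 0 0; 0.5 0 0 0 0 0; 0.5 0 0 0 0 0; 0.4 0 0 0 0 0; 0.4 0 0 0 0 0; 0.3 0 0 0 0 0; 0.3 0 0 0 0 0",
)

```text
t: 6.05
ee_pos: [0.6058, -0.2328, 0.0957]
tcp_rot: [179.9, -0.1, 94.1]
ft_force: [1.0, -1.2, 0.9]
gripper_width: 0.0005
```

Run:
```python
from h import *
d=cap('top','t3.png'); s=manip.read_state(); print(s['ee_pos'],s['ft_force'])
im=d['pixels'][150:230,300:450,::-1]; cv2.imwrite('pics/t3c.png',cv2.convertScaleAbs(cv2.resize(im,None,fx=5,fy=5,interpolation=2),alpha=1.5))
```

```text
[ 0.60575998 -0.23213015  0.09557942] [-0.10950418  0.48862021  0.44583628]
```

View pics/t3c.png

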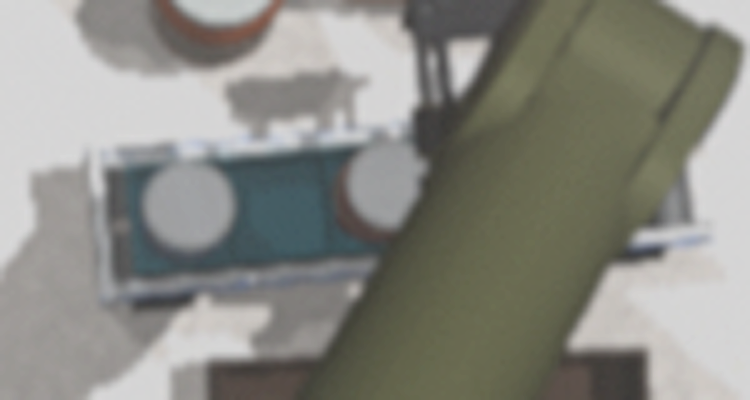

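>>> jog_arm(
  plan="0.3 0 0 0 0 0; 0.2 0 0 0 0 0; 0.2 0 0 0 0 0; 0.2 0 0 0 0 0; 0.2 0 0 0 0 0; 0.1 0 0 0 0 0; 0.1 0 0 0 0 0; 0.1 0 0 0 0 0",
)

```text
t: 6.9
ee_pos: [0.6047, -0.2192, 0.0957]
tcp_rot: [179.9, -0.1, 94.1]
ft_force: [-0.4, -1.8, -0.4]
gripper_width: 0.0005
```

>>> jog_arm(
  plan="0.1 0 0 0 0 0; 0.1 0 0 0 0 0; 0.1 0 0 0 0 0; 0.1 0 0 0 0 0; 0 0 0 0 0 0; 0 0 0 0 0 0",
)

```text
t: 7.5
ee_pos: [0.6045, -0.2193, 0.0963]
tcp_rot: [179.9, 0.2, 93.9]
ft_force: [2.2, -7.5, -3.0]
gripper_width: 0.0003
```

>>> jog_arm(
  plan="-0.3 0 0 0 0 0; -0.5 0 0 0 0 0; -1 0 0 0 0 0; -1 0 -2 0 0 0; 0 0 -4 0 0 0; 0 0 -4 0 0 0; 0 0 -4 0 0 0; 0 0 -4 0 0 0; 0 0 0 0 0 0; 0 0 0 0 0 0",
  hand=1,
)

```text
t: 8.5
ee_pos: [0.6067, -0.2439, 0.2767]
tcp_rot: [179.8, -0.1, 94.1]
ft_force: [0.2, -0.6, 0.0]
gripper_width: 0.0726
```

Run:
```python
from h import *
s=manip.read_state(); print(s['joint_pos'],s['ee_pos'])
ax=np.array([.601,.269]); 
print(s['tcp_rot'])
a=np.radians(114.0); k=ax+.165*np.array([np.cos(a),np.sin(a)]); print(k)
s=plan([.47,.15,.27],105,n=12); s=plan([k[0],k[1],.22],114,start=s)
```

```text
[-16.18838931  22.56638197  49.04820304  79.34316802 -17.06180041
  85.52737198  36.02064648] [ 0.60666942 -0.24388608  0.2766602 ]
[ 1.79831665e+02 -7.84010605e-02  9.40880059e+01]
[0.53388845 0.419735  ]
3.36 -0.9 0.06 0 0 -0.9; 3.36 -0.85 0.05 0 0 -0.9; 3.39 -0.8 0.06 0 0 -0.9; 3.39 -0.74 0.06 0.1 0 -0.9; 3.41 -0.69 0.06 0 0 -0.9; 3.41 -0.64 0.06 0 0 -1; 3.43 -0.57 0.06 0 0 -0.9; 3.43 -0.53 0.05 0 0 -0.9; 3.44 -0.46 0.06 0 0 -0.9; 3.45 -0.42 0.06 0 -0.1 -0.9; 3.46 -0.36 0.05 0.1 0 -0.9; 3.46 -0.3 0.06 0 0 -0.9

3.49 1.88 0.71 0 0 -1.3; 3.44 1.95 0.71 0 0 -1.3; 3.4 2.04 0.71 0 0 -1.3; 3.35 2.11 0.71 0 0 -1.2; 3.31 2.18 0.71 0 0 -1.3; 3.25 2.25 0.72 0 0 -1.3; 3.2 2.33 0.71 0 0 -1.3
```

>>> jog_arm(
  plan="3.36 -0.9 0.06 0 0 -0.9; 3.36 -0.85 0.05 0 0 -0.9; 3.39 -0.8 0.06 0 0 -0.9; 3.39 -0.74 0.06 0.1 0 -0.9; 3.41 -0.69 0.06 0 0 -0.9; 3.41 -0.64 0.06 0 0 -1; 3.43 -0.57 0.06 0 0 -0.9; 3.43 -0.53 0.05 0 0 -0.9; 3.44 -0.46 0.06 0 0 -0.9; 3.45 -0.42 0.06 0 -0.1 -0.9; 3.46 -0.36 0.05 0.1 0 -0.9; 3.46 -0.3 0.06 0 0 -0.9",
)

```text
t: 9.7
ee_pos: [0.468, 0.1517, 0.2676]
tcp_rot: [-179.7, 0.0, 105.1]
ft_force: [1.6, -0.5, -0.0]
gripper_width: 0.0874
```

>>> jog_arm(
  plan="3.49 1.88 0.71 0 0 -1.3; 3.44 1.95 0.71 0 0 -1.3; 3.4 2.04 0.71 0 0 -1.3; 3.35 2.11 0.71 0 0 -1.2; 3.31 2.18 0.71 0 0 -1.3; 3.25 2.25 0.72 0 0 -1.3; 3.2 2.33 0.71 0 0 -1.3; 0 0 0 0 0 0; 0 0 0 0 0 0; 0 0 0 0 0 0",
)

```text
t: 10.7
ee_pos: [0.5335, 0.4183, 0.2182]
tcp_rot: [-179.8, 0.1, 113.9]
ft_force: [-0.6, -0.3, -0.3]
gripper_width: 0.0872
```

Run:
```python
from h import *
d=cap('wrist','w1.png'); s=manip.read_state(); print(s['joint_pos'],s['ee_pos'],s['tcp_rot']); print(d['M'])
P=cloud(d); im=d['pixels'].astype(int)
m=(im[...,0]>100)&(im[...,1]<70)&(im[...,2]<70)&(abs(P[...,2]-.126)<.012)
q=P[m]; print(len(q),q.mean(0),cv2.minEnclosingCircle((q[:,:2]*1000).astype(np.float32)))
```

```text
[-58.50718938  23.01161939  24.78900794  79.62931884  -9.59917351
  79.59844704  -9.8383316 ] [0.53381583 0.41824756 0.21902008] [-1.79835397e+02  2.72113085e-02  1.13862767e+02]
[[ 0.91433516  0.39102657  0.10530638  0.50366536]
 [ 0.40492897 -0.8796864  -0.24936792  0.48543797]
 [-0.0048729   0.27064746 -0.9626662   0.37992312]
 [ 0.          0.          0.          1.        ]]
966 [0.52985001 0.42007197 0.12532035] ((530.1790771484375, 419.3376159667969), 16.21156883239746)
```

View pics/w1.png

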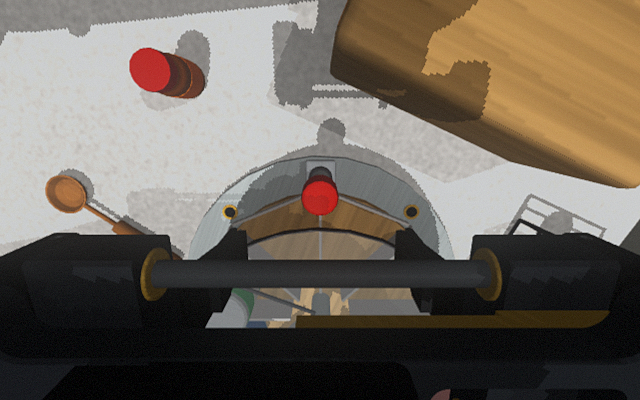

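Run:
```python
from h import *
for f in ('top1.png','w1.png'):
    P=cloud(load(f)).reshape(-1,3); q=P[(P[:,1]>.45)&(P[:,0]>.45)&(P[:,0]<.7)&(P[:,2]>.04)&(P[:,1]<.8)&(P[:,2]<.21)]
    print(f,len(q),q.min(0),q.max(0),np.percentile(q,[1,99],axis=0))
s=manip.read_state()
s=plan([.5305,.4195,.12],114.5,start=s,n=4); plan([.5305,.4195,.092],114.5,start=s,n=3)
```

```text
top1.png 6156 [0.47407485 0.52590893 0.04021505] [0.69997127 0.72894118 0.16748502] [[0.49189199 0.52792366 0.04635135]
 [0.69785316 0.72317888 0.16448761]]
w1.png 39531 [0.48687288 0.5289831  0.04001336] [0.69998073 0.63287653 0.16197647] [[0.49367456 0.52927282 0.05558088]
 [0.69732792 0.6237179  0.16091985]]
0.06 -0.06 2.48 0 0 -0.2; 0.07 -0.05 2.47 -0.1 0 -0.1; 0.06 -0.06 2.48 0 0 -0.2; 0.06 -0.06 2.47 -0.1 0 -0.1

0 0 0.93 0 0 0; 0 0 0.94 0 0 0; 0.01 0 0.93 0 0 0
```

>>> jog_arm(
  plan="0.06 -0.06 2.48 0 0 -0.2; 0.07 -0.05 2.47 -0.1 0 -0.1; 0.06 -0.06 2.48 0 0 -0.2; 0.06 -0.06 2.47 -0.1 0 -0.1; 0 0 0.9 0 0 0; 0 0 0.9 0 0 0; 0 0 0.9 0 0 0; 0 0 0 0 0 0; 0 0 0 0 0 0",
)

```text
t: 11.65
ee_pos: [0.5306, 0.4216, 0.0939]
tcp_rot: [179.9, -0.0, 114.6]
ft_force: [-1.0, 0.3, -0.1]
gripper_width: 0.0872
```

>>> jog_arm(
  plan="0 0 0 0 0 0; 0 0 0 0 0 0; 0 0 0 0 0 0; 0 0 0 0 0 0; 0 0 0 0 0 0; 0 0 0 0 0 0; 0 0 0 0 0 0; 0 0 0 0 0 0; 0 0 0 0 0 0; 0 0 0 0 0 0",
  hand=-1,
)

```text
t: 12.65
ee_pos: [0.5302, 0.4215, 0.0931]
tcp_rot: [179.9, -0.0, 114.6]
ft_force: [0.3, 0.7, 0.8]
gripper_width: 0.0331
```

>>> jog_arm(
  plan="0 0 -0.4 0 0 0; 0 0 -0.4 0 0 0; 0 0 -0.4 0 0 0; 0 0 -0.4 0 0 0; 0 0 0 0 0 0; 0 0 0 0 0 0; 0 0 0 0 0 0",
)

```text
t: 13.35
ee_pos: [0.5297, 0.4211, 0.1084]
tcp_rot: [-180.0, 0.0, 114.6]
ft_force: [0.9, 0.8, -11.1]
gripper_width: 0.0331
```

>>> jog_arm(
  plan="-0.03 -0.65 0 0 0 -2.2; -0.05 -1.3 0 0 0 -4.5; -0.05 -1.3 0 0 0 -4.5; -0.05 -1.3 0 0 0 -4.5; -0.05 -1.3 0 0 0 -4.5; -0.05 -1.3 0 0 0 -4.5; -0.05 -1.3 0 0 0 -4.5; -0.05 -1.3 0 0 0 -4.5; -0.05 -1.3 0 0 0 -4.5; -0.05 -1.3 0 0 0 -4.5; -0.02 -0.65 0 0 0 -2.3; 0 0 0 0 0 0",
)

```text
t: 14.55
ee_pos: [0.4424, 0.3278, 0.1088]
tcp_rot: [180.0, -0.1, 159.6]
ft_force: [-2.3, 0.8, -11.6]
gripper_width: 0.0335
```

```bash
cat >> h.py <<'E'
def ang():
    s=manip.read_state(); v=s['ee_pos'][:2]-np.array([.601,.269]); print(s['t'],'TCP',s['ee_pos'],s['tcp_rot'],'ang',np.degrees(np.arctan2(v[1],v[0]))%360,'r',np.hypot(*v),s['ft_force'],s['gripper_width'])
def knob(f=None):
    d=cap('top',f); P=cloud(d); im=d['pixels'].astype(int)
    m=(im[...,0]>90)&(im[...,1]<70)&(im[...,2]<80)&(P[...,2]>.1)&(P[...,2]<.16)&(P[...,1]>.05)&(P[...,0]<.75)
    q=P[m]; 
    if len(q): v=q.mean(0)[:2]-np.array([.601,.269]); print('knob',len(q),q.mean(0),np.degrees(np.arctan2(v[1],v[0]))%360,np.hypot(*v))
    return d
E
python3 -c "
from h import *
ang(); knob('t4.png')"
```

```text
14.55 TCP [0.44240491 0.32783588 0.1088051 ] [ 1.79996383e+02 -8.33867219e-02  1.59576346e+02] ang 159.6460650151351 r 0.16915691762169338 [ -2.2961354    0.76639085 -11.58895529] 0.033498687709989546
```

>>> jog_arm(
  plan="0 -0.07 0 0 0 -0.2; 0 0 0.4 0 0 0; 0 0 0.4 0 0 0; 0 0 0.4 0 0 0; 0 0 0.3 0 0 0; 0 0 0 0 0 0; 0 0 0 0 0 0",
)

```text
t: 15.3
ee_pos: [0.4428, 0.3285, 0.094]
tcp_rot: [180.0, -0.0, 159.8]
ft_force: [-5.8, 1.8, -5.6]
gripper_width: 0.0332
```

>>> jog_arm(
  plan="0 0 0 0 0 0; 0 0 0 0 0 0; 0 0 0 0 0 0; 0 0 0 0 0 0; 0 0 0 0 0 0; 0 0 -0.5 0 0 0; 0 0 -1 0 0 0; 0 0 -3 0 0 0; 0 0 -4 0 0 0; 0 0 -4 0 0 0; 0 0 0 0 0 0; 0 0 0 0 0 0",
  hand=1,
)

```text
t: 16.5
ee_pos: [0.4441, 0.3283, 0.2209]
tcp_rot: [179.8, 0.1, 159.8]
ft_force: [1.0, 0.4, -0.3]
gripper_width: 0.0871
```

Run:
```python
from h import *
ang(); d=cap('wrist','w2.png'); P=cloud(d); im=d['pixels'].astype(int)
m=(im[...,0]>100)&(im[...,1]<70)&(im[...,2]<70)&(abs(P[...,2]-.126)<.02)&(np.hypot(P[...,0]-.443,P[...,1]-.328)<.03)
q=P[m]; v=q.mean(0)[:2]-np.array([.601,.269]); print(len(q),q.mean(0),np.degrees(np.arctan2(v[1],v[0])),np.hypot(*v))
s=plan([.47,.15,.27],120,n=9); s=plan([.59,-.12,.24],94,start=s)
```

```text
16.5 TCP [0.44413051 0.32829082 0.22085322] [1.79762324e+02 1.23632727e-01 1.59790491e+02] ang 159.29527513467556 r 0.1677004399346057 [ 1.02642115  0.40776672 -0.25385845] 0.08707309368562999
615 [0.44632961 0.32765911 0.12521782] 159.23065010921098 0.16542013312382334
-0.96 -1.75 -0.57 0 0 4.4; -1.09 -1.67 -0.56 0 0 4.4; -1.22 -1.58 -0.57 0 0 4.5; -1.34 -1.49 -0.56 0 0 4.4; -1.44 -1.37 -0.57 0.1 0 4.4; -1.55 -1.26 -0.56 0 0 4.4; -1.64 -1.14 -0.57 0 0 4.4; -1.73 -1.01 -0.56 0 0 4.5; -1.79 -0.87 -0.56 0 0 4.4

-3.67 -0.39 0.38 0 0 3.2; -3.69 -0.18 0.37 0 0 3.3; -3.7 0.03 0.38 0 0 3.2; -3.68 0.24 0.37 0 0 3.3; -3.67 0.45 0.38 0 0 3.2; -3.63 0.65 0.37 0 0 3.3; -3.59 0.86 0.38 0 0 3.2; -3.54 1.06 0.38 0 0 3.3
```

View pics/w2.png

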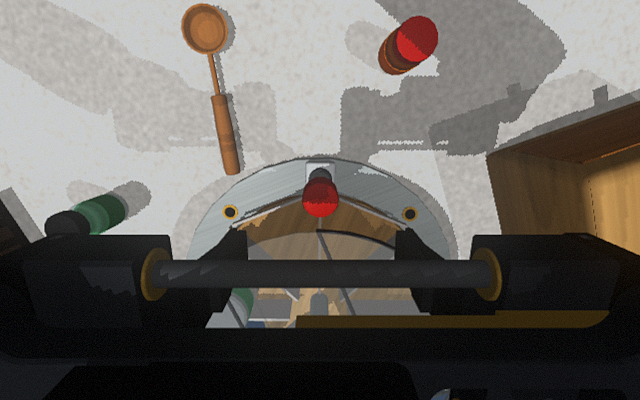

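>>> jog_arm(
  plan="-0.96 -1.75 -0.57 0 0 4.4; -1.09 -1.67 -0.56 0 0 4.4; -1.22 -1.58 -0.57 0 0 4.5; -1.34 -1.49 -0.56 0 0 4.4; -1.44 -1.37 -0.57 0.1 0 4.4; -1.55 -1.26 -0.56 0 0 4.4; -1.64 -1.14 -0.57 0 0 4.4; -1.73 -1.01 -0.56 0 0 4.5; -1.79 -0.87 -0.56 0 0 4.4",
)

```text
t: 17.45
ee_pos: [0.4693, 0.149, 0.2684]
tcp_rot: [-179.8, 0.0, 119.8]
ft_force: [0.2, 0.1, 0.3]
gripper_width: 0.0872
```

>>> jog_arm(
  plan="-3.67 -0.39 0.38 0 0 3.2; -3.69 -0.18 0.37 0 0 3.3; -3.7 0.03 0.38 0 0 3.2; -3.68 0.24 0.37 0 0 3.3; -3.67 0.45 0.38 0 0 3.2; -3.63 0.65 0.37 0 0 3.3; -3.59 0.86 0.38 0 0 3.2; -3.54 1.06 0.38 0 0 3.3; 0 0 0 0 0 0; 0 0 0 0 0 0; 0 0 0 0 0 0",
)

```text
t: 18.55
ee_pos: [0.5896, -0.1183, 0.2389]
tcp_rot: [-179.9, -0.0, 94.1]
ft_force: [0.5, -0.1, -0.3]
gripper_width: 0.087
```

```bash
cat >> h.py <<'E'
def tins(d):
    P=cloud(d); Z=P[...,2]
    m=((Z>.130)&(Z<.152)&(P[...,1]<.0)&(P[...,1]>-.36)&(P[...,0]>.54)&(P[...,0]<.66)).astype(np.uint8)
    n,l,st,c=cv2.connectedComponentsWithStats(m)
    for i in range(1,n):
        if st[i,4]>80: 
            q=P[l==i]; print('tin',st[i,4],np.round(q.mean(0),4),cv2.minEnclosingCircle((q[:,:2]*1000).astype(np.float32)))
E
python3 - <<'E'
from h import *
s=manip.read_state(); print(s['t'],s['ee_pos'],s['tcp_rot'],s['joint_pos'])
tins(cap('wrist','w3.png')); print('top'); d=cap('top','t5.png'); tins(d)
E
```

```text
18.55 [ 0.58962179 -0.11829567  0.23889828] [-1.79888874e+02 -2.75707245e-02  9.40997872e+01] [-27.46847346  14.57130442  43.60231453  90.34957366 -10.16034909
  79.27251605  21.22975143]
tin 3230 [ 0.5868 -0.0532  0.1418] ((586.890625, -53.874305725097656), 27.32107925415039)
tin 1662 [ 0.595  -0.1607  0.141 ] ((595.695068359375, -170.0108184814453), 26.88907814025879)
top
tin 275 [ 0.5906 -0.0536  0.1411] ((590.9776611328125, -54.06980895996094), 27.029956817626953)
```

View pics/w3.png

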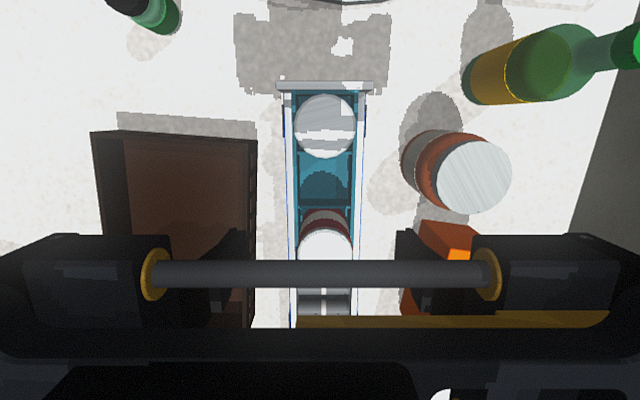

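Run:
```python
from h import *
s=plan([.588,-.054,.17],94.1,n=4); s=plan([.588,-.054,.109],94.1,n=4,start=s)
```

```text
1.6 0.07 1.74 0 0 0; 1.6 0.07 1.74 0 0 0; 1.6 0.06 1.74 0 0 0; 1.6 0.07 1.75 0 0 0

0 0 1.52 0 0 0; 0 0 1.53 0 0 0; 0 0 1.52 0 0 0; 0 0 1.53 0 0 0
```

>>> jog_arm(
  plan="1.6 0.07 1.74 0 0 0; 1.6 0.07 1.74 0 0 0; 1.6 0.06 1.74 0 0 0; 1.6 0.07 1.75 0 0 0; 0 0 1.5 0 0 0; 0 0 1.5 0 0 0; 0 0 1.5 0 0 0; 0 0 1.5 0 0 0; 0 0 0 0 0 0; 0 0 0 0 0 0",
)

```text
t: 19.65
ee_pos: [0.5883, -0.0567, 0.1099]
tcp_rot: [-180.0, 0.1, 93.9]
ft_force: [0.5, -0.8, -0.6]
gripper_width: 0.0868
```

>>> jog_arm(
  plan="0 0 0 0 0 0; 0 0 0 0 0 0; 0 0 0 0 0 0; 0 0 0 0 0 0; 0 0 0 0 0 0; 0 0 0 0 0 0; 0 0 0 0 0 0; 0 0 0 0 0 0",
  hand=-1,
)

```text
t: 20.45
ee_pos: [0.5884, -0.0559, 0.1103]
tcp_rot: [180.0, 0.0, 94.0]
ft_force: [-0.4, 0.2, 1.5]
gripper_width: 0.0532
```

>>> jog_arm(
  plan="0 0 -0.5 0 0 0; 0 0 -1 0 0 0; 0 0 -2 0 0 0; 0 0 -3 0 0 0; 0 0 -3 0 0 0; 0 0 -3 0 0 0; 0 0 -2 0 0 0; 0 0 0 0 0 0; 0 0 0 0 0 0",
)

```text
t: 21.35
ee_pos: [0.5882, -0.0559, 0.2549]
tcp_rot: [-180.0, 0.0, 94.0]
ft_force: [-0.0, 1.1, -1.3]
gripper_width: 0.0533
```

Run:
```python
from h import *
ang(); s=plan([.50,.10,.25],93); plan([.493,.266,.22],91.6,start=s)
```

```text
21.35 TCP [ 0.58819518 -0.05588147  0.25492875] [-1.79999862e+02  2.52287016e-02  9.39835051e+01] ang 267.74292239727606 r 0.32513371876867647 [-0.04025465  1.05133828 -1.28535848] 0.05334364421298878
3.23 -1.54 0.1 0 0 0.2; 3.23 -1.56 0.09 0 0 0.2; 3.22 -1.56 0.1 0 0 0.2; 3.22 -1.58 0.1 0 0 0.2; 3.21 -1.59 0.1 0 0 0.2

3.32 0.03 0.6 0 0 0.3; 3.33 0.02 0.6 0 0 0.3; 3.32 0 0.59 0 0 0.2; 3.32 -0.01 0.6 0 0 0.3; 3.32 -0.04 0.6 0 0 0.3
```

>>> jog_arm(
  plan="3.23 -1.54 0.1 0 0 0.2; 3.23 -1.56 0.09 0 0 0.2; 3.22 -1.56 0.1 0 0 0.2; 3.22 -1.58 0.1 0 0 0.2; 3.21 -1.59 0.1 0 0 0.2; 3.32 0.03 0.6 0 0 0.3; 3.33 0.02 0.6 0 0 0.3; 3.32 0 0.59 0 0 0.2; 3.32 -0.01 0.6 0 0 0.3; 2 0 0.4 0 0 0.2; 1.32 -0.04 0.2 0 0 0.1; 0 0 0 0 0 0",
)

```text
t: 22.55
ee_pos: [0.4923, 0.267, 0.2189]
tcp_rot: [-179.9, 0.1, 91.7]
ft_force: [-0.2, 0.1, -2.3]
gripper_width: 0.0532
```

Run:
```python
from h import *
ang(); d=cap('wrist','w4.png'); plan([.493,.266,.095],91.6,n=8)
```

```text
22.55 TCP [0.49228811 0.26703746 0.21889163] [-1.79898760e+02  1.17469628e-01  9.17192532e+01] ang 181.03423022621132 r 0.10872960451851538 [-0.18688139  0.14212191 -2.31929268] 0.053203058959960844
0.01 0 1.56 0 0 0; 0.02 0 1.55 0 0 0; 0.01 0 1.56 0 0.1 0; 0.01 0 1.56 0 0 0; 0.01 0 1.55 0 0 0; 0.01 0 1.56 0 0 0; 0.01 0.01 1.55 0 0 0; 0.01 0 1.56 0 0 0
```

View pics/w4.png

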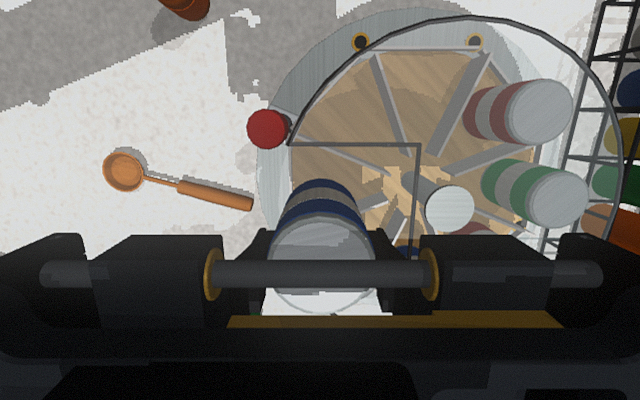

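>>> jog_arm(
  plan="0.01 0 1.6 0 0 0; 0.02 0 1.6 0 0 0; 0.01 0 1.6 0 0 0; 0.01 0 1.6 0 0 0; 0.01 0 1.6 0 0 0; 0.01 0 1.6 0 0 0; 0.01 0 1.2 0 0 0; 0 0 0.8 0 0 0; 0 0 0.4 0 0 0; 0 0 0 0 0 0",
)

```text
t: 23.6
ee_pos: [0.4932, 0.2663, 0.1]
tcp_rot: [-180.0, 0.1, 91.6]
ft_force: [0.6, 1.3, -1.6]
gripper_width: 0.0532
```

>>> jog_arm(
  plan="0 0 0.1 0 0 0; 0 0 0.1 0 0 0; 0 0 0.1 0 0 0; 0 0 0 0 0 0",
)

```text
t: 24.0
ee_pos: [0.4931, 0.2668, 0.0972]
tcp_rot: [-180.0, 0.0, 91.6]
ft_force: [-0.8, -0.9, -2.4]
gripper_width: 0.0535
```

>>> jog_arm(
  plan="0 0 0.1 0 0 0; 0 0 0.1 0 0 0; 0 0 0.1 0 0 0; 0 0 0.1 0 0 0; 0 0 0.05 0 0 0; 0 0 0 0 0 0",
)

```text
t: 24.6
ee_pos: [0.493, 0.2667, 0.0925]
tcp_rot: [-180.0, 0.0, 91.6]
ft_force: [0.0, -0.5, -2.6]
gripper_width: 0.0538
```

>>> jog_arm(
  plan="0 0 0.05 0 0 0; 0 0 0.05 0 0 0; 0 0 0.05 0 0 0; 0 0 0.05 0 0 0; 0 0 0 0 0 0",
)

```text
t: 25.1
ee_pos: [0.4932, 0.2668, 0.0913]
tcp_rot: [-180.0, 0.0, 91.6]
ft_force: [-3.7, -0.8, 5.7]
gripper_width: 0.0534
```

>>> jog_arm(
  plan="0 0 0 0 0 0; 0 0 0 0 0 0; 0 0 0 0 0 0; 0 0 0 0 0 0; 0 0 0 0 0 0; 0 0 -0.5 0 0 0; 0 0 -1.5 0 0 0; 0 0 -3 0 0 0; 0 0 -4 0 0 0; 0 0 -4 0 0 0; 0 0 -2 0 0 0; 0 0 0 0 0 0",
  hand=1,
)

```text
t: 26.3
ee_pos: [0.4953, 0.2677, 0.246]
tcp_rot: [179.6, -0.3, 91.6]
ft_force: [0.2, -0.3, -0.9]
gripper_width: 0.0873
```

Run:
```python
from h import *
ang(); d=cap('wrist','w5.png'); P=cloud(d); Z=P[...,2]; D=np.hypot(P[...,0]-.493,P[...,1]-.267)
m=(abs(Z-.123)<.01)&(D<.06); q=P[m]; print(len(q),q.mean(0),cv2.minEnclosingCircle((q[:,:2]*1000).astype(np.float32)))
dd=cap('top','t6.png'); tins(dd)
cv2.imwrite('pics/v6.png',np.vstack([cv2.resize(d['pixels'][:250],None,fx=.9,fy=.9)[:,:,::-1],cv2.resize(dd['pixels'][130:250,160:448],(576,240))[:,:,::-1]]))
```

```text
26.3 TCP [0.49532017 0.26771284 0.2459847 ] [179.60572972  -0.25931471  91.5692751 ] ang 180.69781697364178 r 0.10568766950404203 [ 0.22377537 -0.27086934 -0.87418508] 0.08734788202521672
0 [nan nan nan] ((0.0, 0.0), 0.0)
tin 276 [ 0.5997 -0.1712  0.1409] ((599.7960815429688, -171.6424102783203), 27.17963218688965)<stdin>:3: RuntimeWarning: Mean of empty slice.
  ret = um.true_divide(
```

Run:
```python
from h import *
s=plan([.4445,.3285,.2],159.2,n=12); plan([.4445,.3285,.093],159.2,start=s,n=6)
```

```text
0.52 -0.39 0.35 0 0 -5.6; 0.57 -0.34 0.34 0 0 -5.7; 0.59 -0.28 0.35 0 0 -5.6; 0.61 -0.23 0.35 0 0 -5.6; 0.64 -0.16 0.34 0 0 -5.7; 0.65 -0.1 0.35 0 0 -5.6; 0.65 -0.03 0.35 0 0 -5.6; 0.66 0.03 0.34 0 0 -5.7; 0.64 0.09 0.35 0 0 -5.6; 0.64 0.16 0.35 0 0 -5.6; 0.62 0.22 0.34 0.1 0 -5.7; 0.59 0.28 0.35 0 0 -5.6

0 0 1.78 0 0 0; 0 0 1.79 0 0 0; 0 0 1.78 0 0 0; 0.01 0 1.78 0 0 0; 0 0 1.79 0 0 0; 0 0 1.78 0 0 0
```

>>> jog_arm(
  plan="0.52 -0.39 0.35 0 0 -5.6; 0.57 -0.34 0.34 0 0 -5.7; 0.59 -0.28 0.35 0 0 -5.6; 0.61 -0.23 0.35 0 0 -5.6; 0.64 -0.16 0.34 0 0 -5.7; 0.65 -0.1 0.35 0 0 -5.6; 0.65 -0.03 0.35 0 0 -5.6; 0.66 0.03 0.34 0 0 -5.7; 0.64 0.09 0.35 0 0 -5.6; 0.64 0.16 0.35 0 0 -5.6; 0.62 0.22 0.34 0.1 0 -5.7; 0.59 0.28 0.35 0 0 -5.6",
)

```text
t: 27.6
ee_pos: [0.4433, 0.3279, 0.1973]
tcp_rot: [-179.7, -0.1, 159.4]
ft_force: [-0.1, 0.6, 0.2]
gripper_width: 0.0872
```

Run:
```python
from h import *
ang(); dd=cap('top','t7.png'); w=cap('wrist')
cv2.imwrite('pics/v7.png',np.vstack([cv2.convertScaleAbs(cv2.resize(dd['pixels'][130:260,160:305],None,fx=4,fy=3)[:,:,::-1],alpha=1.4),cv2.resize(w['pixels'],(580,200),interpolation=cv2.INTER_AREA)[:,:,::-1]]))
```

```text
27.6 TCP [0.44326638 0.32794536 0.1973117 ] [-1.79707221e+02 -7.65024932e-02  1.59422492e+02] ang 159.5091856795856 r 0.16838779525530972 [-0.11253596  0.57044859  0.15568681] 0.08715788551332024
```

View pics/v7.png

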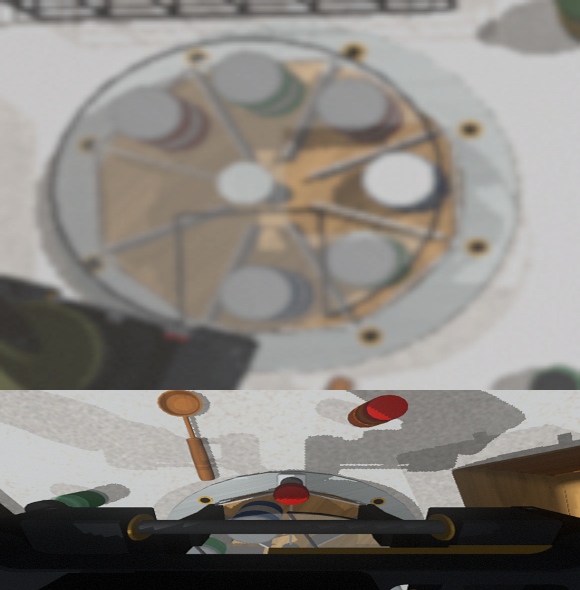

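>>> jog_arm(
  plan="0 0 2.5 0 0 0; 0 0 2.5 0 0 0; 0 0 2.3 0 0 0; 0 0 1.5 0 0 0; 0 0 1 0 0 0; 0 0 0.7 0 0 0; 0 0 0 0 0 0; 0 0 0 0 0 0",
)

```text
t: 28.5
ee_pos: [0.4447, 0.3285, 0.0947]
tcp_rot: [-179.9, 0.0, 159.2]
ft_force: [0.0, 0.2, 0.1]
gripper_width: 0.0868
```

>>> jog_arm(
  plan="0 0 0 0 0 0; 0 0 0 0 0 0; 0 0 0 0 0 0; 0 0 0 0 0 0; 0 0 0 0 0 0; 0 0 0 0 0 0; 0 0 0 0 0 0; 0 0 0 0 0 0; 0 0 0 0 0 0; 0 0 0 0 0 0",
  hand=-1,
)

```text
t: 29.5
ee_pos: [0.4442, 0.3281, 0.0939]
tcp_rot: [-179.9, -0.0, 159.2]
ft_force: [1.1, -0.8, 0.2]
gripper_width: 0.0331
```

>>> jog_arm(
  plan="0 0 -0.4 0 0 0; 0 0 -0.4 0 0 0; 0 0 -0.4 0 0 0; 0 0 -0.4 0 0 0; 0 0 0 0 0 0; 0 0 0 0 0 0; 0 0 0 0 0 0",
)

```text
t: 30.2
ee_pos: [0.444, 0.3278, 0.1094]
tcp_rot: [-179.8, -0.0, 159.2]
ft_force: [1.9, -0.2, -10.4]
gripper_width: 0.0332
```

>>> jog_arm(
  plan="-0.03 -0.65 0 0 0 -2.2; -0.05 -1.3 0 0 0 -4.5; -0.05 -1.3 0 0 0 -4.5; -0.05 -1.3 0 0 0 -4.5; -0.05 -1.3 0 0 0 -4.5; -0.05 -1.3 0 0 0 -4.5; -0.05 -1.3 0 0 0 -4.5; -0.05 -1.3 0 0 0 -4.5; -0.05 -1.3 0 0 0 -4.5; -0.05 -1.3 0 0 0 -4.5; -0.02 -0.68 0 0 0 -2.3; 0 0 0 0 0 0",
)

```text
t: 31.4
ee_pos: [0.4483, 0.2009, 0.1103]
tcp_rot: [-179.9, -0.1, -155.8]
ft_force: [1.7, 1.5, -11.4]
gripper_width: 0.0334
```

```bash
python3 -c "
from h import *
ang();print(manip.read_state()['joint_pos'])"
```

```text
31.4 TCP [0.44828327 0.20087703 0.11028446] [-1.79934884e+02 -7.18200827e-02 -1.55849665e+02] ang 204.04040957019228 r 0.16722182082703693 [  1.71619778   1.50227037 -11.35824417] 0.0334168585273382
[-47.53010479   4.05658113  21.09979908 113.78753306  -1.57499914
  62.51033535  88.40084527]
```

>>> jog_arm(
  plan="0 -0.08 0 0 0 -0.2; 0 0 0 0 0 0; 0 0 0.4 0 0 0; 0 0 0.4 0 0 0; 0 0 0.4 0 0 0; 0 0 0.4 0 0 0; 0 0 0 0 0 0; 0 0 0 0 0 0",
)

```text
t: 32.2
ee_pos: [0.4484, 0.2007, 0.0945]
tcp_rot: [-179.9, -0.1, -155.6]
ft_force: [0.5, 2.5, -5.6]
gripper_width: 0.0333
```

Pin dropped. Release and go up.

>>> jog_arm(
  plan="0 0 0 0 0 0; 0 0 0 0 0 0; 0 0 0 0 0 0; 0 0 0 0 0 0; 0 0 0 0 0 0; 0 0 -0.5 0 0 0; 0 0 -1 0 0 0; 0 0 -3 0 0 0; 0 0 -4 0 0 0; 0 0 -4 0 0 0; 0 0 0 0 0 0; 0 0 0 0 0 0",
  hand=1,
)

```text
t: 33.4
ee_pos: [0.4492, 0.201, 0.2209]
tcp_rot: [-180.0, 0.1, -155.6]
ft_force: [0.3, -0.7, -0.3]
gripper_width: 0.0868
```

Run:
```python
from h import *
ang(); d=cap('wrist','w8.png'); P=cloud(d); im=d['pixels'].astype(int)
m=(im[...,0]>100)&(im[...,1]<70)&(im[...,2]<70)&(abs(P[...,2]-.126)<.02)&(np.hypot(P[...,0]-.45,P[...,1]-.2)<.03)
q=P[m]; v=q.mean(0)[:2]-np.array([.601,.269]); print(len(q),q.mean(0),np.degrees(np.arctan2(v[1],v[0]))%360,np.hypot(*v))
tins(cap('top','t8.png'))
s=plan([.47,.10,.27],150,n=10); s=plan([.59,-.22,.24],94,start=s,n=10)
```

```text
33.4 TCP [0.44921222 0.20101356 0.22093295] [-1.79950093e+02  7.98792627e-02 -1.55610289e+02] ang 204.1278238961032 r 0.16631803046474375 [ 0.32842447 -0.65106111 -0.25906271] 0.08683048906298736
871 [0.44671613 0.19946727 0.12529093] 204.2601596965647 0.16922857834122199
tin 277 [ 0.5997 -0.1712  0.1409] ((600.0639038085938, -171.80519104003906), 27.25232696533203)
0.22 -1.01 -0.51 0 0 5.4; 0.11 -1.02 -0.51 0 0 5.5; 0.03 -1.03 -0.51 -0.1 0 5.4; -0.08 -1.02 -0.52 0 0 5.5; -0.17 -1.02 -0.51 0 -0.1 5.4; -0.27 -0.99 -0.51 0 0 5.4; -0.36 -0.96 -0.52 0 0 5.5; -0.46 -0.92 -0.51 0 0 5.4; -0.53 -0.88 -0.51 -0.1 0 5.5; -0.62 -0.82 -0.52 0 0 5.4

-2.64 -2.17 0.3 0 0 5.6; -2.84 -1.9 0.3 0 0 5.6; -3.01 -1.62 0.3 0 0 5.6; -3.16 -1.32 0.29 0 0 5.6; -3.26 -1 0.3 0 0 5.6; -3.35 -0.68 0.3 0 0 5.6; -3.4 -0.34 0.3 0 0 5.6; -3.42 -0.02 0.3 0 0 5.6; -3.4 0.32 0.3 0 0 5.6; -3.36 0.65 0.29 0 0 5.6
```

>>> jog_arm(
  plan="0.22 -1.01 -0.51 0 0 5.4; 0.11 -1.02 -0.51 0 0 5.5; 0.03 -1.03 -0.51 -0.1 0 5.4; -0.08 -1.02 -0.52 0 0 5.5; -0.17 -1.02 -0.51 0 -0.1 5.4; -0.27 -0.99 -0.51 0 0 5.4; -0.36 -0.96 -0.52 0 0 5.5; -0.46 -0.92 -0.51 0 0 5.4; -0.53 -0.88 -0.51 -0.1 0 5.5; -0.62 -0.82 -0.52 0 0 5.4",
)

```text
t: 34.5
ee_pos: [0.4697, 0.0996, 0.2692]
tcp_rot: [-179.9, -0.1, 149.8]
ft_force: [-0.8, -0.1, 0.6]
gripper_width: 0.0871
```

>>> jog_arm(
  plan="-2.64 -2.17 0.3 0 0 5.6; -2.84 -1.9 0.3 0 0 5.6; -3.01 -1.62 0.3 0 0 5.6; -3.16 -1.32 0.29 0 0 5.6; -3.26 -1 0.3 0 0 5.6; -3.35 -0.68 0.3 0 0 5.6; -3.4 -0.34 0.3 0 0 5.6; -3.42 -0.02 0.3 0 0 5.6; -3.4 0.32 0.3 0 0 5.6; -3.36 0.65 0.29 0 0 5.6; 0 0 0 0 0 0; 0 0 0 0 0 0",
)

```text
t: 35.7
ee_pos: [0.5895, -0.2202, 0.2388]
tcp_rot: [-179.9, -0.1, 93.9]
ft_force: [0.3, 0.9, 0.2]
gripper_width: 0.0866
```

Run:
```python
from h import *
ang(); tins(cap('wrist','w9.png')); tins(cap('top'))
s=plan([.598,-.173,.17],94.1,n=4); s=plan([.598,-.173,.110],94.1,n=4,start=s)
```

```text
35.7 TCP [ 0.589507   -0.2201894   0.23877299] [-1.79864701e+02 -8.14649670e-02  9.39228130e+01] ang 268.6541418632746 r 0.4893243907893035 [0.30428368 0.92932526 0.18099129] 0.086607525371783
tin 3082 [ 0.5957 -0.1712  0.1418] ((595.9933471679688, -172.2721405029297), 27.3339786529541)
tin 273 [ 0.5996 -0.1715  0.1409] ((599.751708984375, -171.774658203125), 27.138593673706055)
1.11 0.27 1.75 0 0 0; 1.11 0.28 1.74 0 -0.1 0; 1.11 0.27 1.74 0 0 0; 1.11 0.28 1.75 0 0 0

0 0 1.5 0 0 0; 0 0 1.5 0 0 0; 0 0 1.5 0 0 0; 0 0 1.5 0 0 0
```

>>> jog_arm(
  plan="1.13 0.27 1.75 0 0 0; 1.13 0.28 1.74 0 0 0; 1.13 0.27 1.74 0 0 0; 1.12 0.28 1.75 0 0 0; 0 0 1.5 0 0 0; 0 0 1.5 0 0 0; 0 0 1.5 0 0 0; 0 0 1.5 0 0 0; 0 0 0 0 0 0; 0 0 0 0 0 0",
)

```text
t: 36.8
ee_pos: [0.5983, -0.1744, 0.1106]
tcp_rot: [180.0, -0.0, 93.9]
ft_force: [0.9, 0.5, 0.2]
gripper_width: 0.087
```

>>> jog_arm(
  plan="0 0 0 0 0 0; 0 0 0 0 0 0; 0 0 0 0 0 0; 0 0 0 0 0 0; 0 0 0 0 0 0; 0 0 0 0 0 0; 0 0 0 0 0 0; 0 0 0 0 0 0",
  hand=-1,
)

```text
t: 37.6
ee_pos: [0.5983, -0.1739, 0.111]
tcp_rot: [179.9, -0.1, 94.0]
ft_force: [-1.7, -0.1, 2.2]
gripper_width: 0.0535
```

>>> jog_arm(
  plan="0 0 -0.5 0 0 0; 0 0 -1 0 0 0; 0 0 -2 0 0 0; 0 0 -3 0 0 0; 0 0 -3 0 0 0; 0 0 -3 0 0 0; 0 0 -2 0 0 0; 0 0 0 0 0 0; 0 0 0 0 0 0",
)

```text
t: 38.5
ee_pos: [0.5982, -0.174, 0.2556]
tcp_rot: [179.9, -0.1, 94.0]
ft_force: [0.6, 0.7, -2.7]
gripper_width: 0.0532
```

Run:
```python
from h import *
ang(); s=plan([.50,.08,.25],93); plan([.493,.266,.22],91.6,start=s)
```

```text
38.5 TCP [ 0.59824954 -0.17396691  0.25564896] [ 1.79915955e+02 -7.20290202e-02  9.39883907e+01] ang 269.6442452884747 r 0.4429754440687051 [ 0.62179874  0.6697317  -2.65228655] 0.053186915678263245
3.72 -1.15 0.08 0 0 0.1; 3.71 -1.15 0.09 0 0 0.2; 3.71 -1.17 0.08 0 0 0.1; 3.71 -1.17 0.08 0 0 0.2; 3.71 -1.19 0.09 0.1 -0.1 0.1; 3.7 -1.19 0.08 0 0 0.1; 3.7 -1.2 0.08 0 0 0.2

3.72 0.05 0.6 0 0 0.3; 3.72 0.04 0.6 0 0 0.3; 3.73 0.01 0.59 0 0 0.2; 3.72 0 0.6 0 0 0.3; 3.72 -0.01 0.6 0 0 0.3
```

>>> jog_arm(
  plan="3.72 -1.15 0.08 0 0 0.1; 3.71 -1.15 0.09 0 0 0.2; 3.71 -1.17 0.08 0 0 0.1; 3.71 -1.17 0.08 0 0 0.2; 3.71 -1.19 0.09 0 0 0.1; 3.7 -1.19 0.08 0 0 0.1; 3.7 -1.2 0.08 0 0 0.2; 3.72 0.05 0.6 0 0 0.3; 3.72 0.04 0.6 0 0 0.3; 3.73 0.01 0.59 0 0 0.2; 3.72 0 0.6 0 0 0.3",
)

```text
t: 39.6
ee_pos: [0.4931, 0.2299, 0.2244]
tcp_rot: [-179.9, 0.0, 91.9]
ft_force: [-0.1, 0.6, -2.1]
gripper_width: 0.0533
```

>>> jog_arm(
  plan="2 0 0.3 0 0 0.2; 1.2 0 0.2 0 0 0.1; 0.5 0 0.1 0 0 0; 0 0 0 0 0 0; 0 0 0 0 0 0",
)

```text
t: 40.1
ee_pos: [0.4941, 0.2638, 0.2209]
tcp_rot: [179.9, -0.0, 91.4]
ft_force: [0.3, -1.0, -2.0]
gripper_width: 0.0533
```

Run:
```python
from h import *
ang(); d=cap('wrist','w10.png'); plan([.493,.266,.102],91.6,n=8)
```

```text
40.1 TCP [0.49405841 0.26383334 0.22085318] [ 1.79906380e+02 -3.77464046e-02  9.14424076e+01] ang 182.76597535760644 r 0.10706632150342263 [ 0.34468086 -1.01497706 -2.04598995] 0.05326228203281565
0.03 -0.02 1.49 0 0 0; 0.02 -0.01 1.48 0 0 0; 0.03 -0.02 1.49 0 0 -0.1; 0.02 -0.01 1.49 0.1 0 0; 0.03 -0.02 1.49 0 0 0; 0.02 -0.01 1.48 0 0 0; 0.03 -0.01 1.49 0 0 0; 0.02 -0.01 1.49 0 -0.1 -0.1
```

View pics/w10.png

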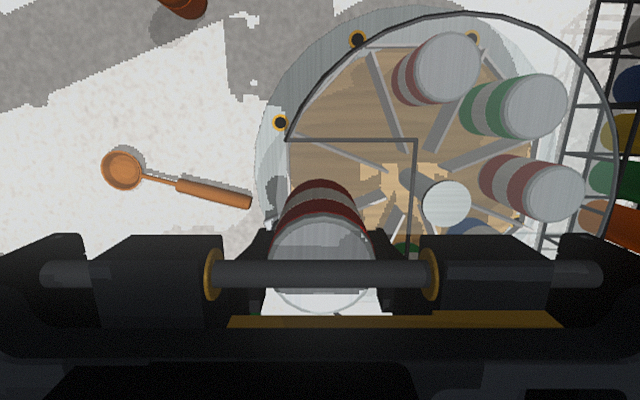

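>>> jog_arm(
  plan="0.05 -0.02 1.5 0 0 0; 0.05 -0.02 1.5 0 0 0; 0.05 -0.02 1.5 0 0 0; 0.05 -0.02 1.5 0 0 0; 0 -0.02 1.5 0 0 0; 0 0 1.5 0 0 0; 0 0 1.5 0 0 0; 0 0 1 0 0 0; 0 0 0.5 0 0 0; 0 0 0 0 0 0; 0 0 0 0 0 0",
)

```text
t: 41.25
ee_pos: [0.4929, 0.2681, 0.101]
tcp_rot: [179.9, -0.1, 91.6]
ft_force: [0.4, 0.3, -2.4]
gripper_width: 0.0534
```

>>> jog_arm(
  plan="0 0 0.1 0 0 0; 0 0 0.1 0 0 0; 0 0 0.1 0 0 0; 0 0 0 0 0 0; 0 0 0 0 0 0",
)

```text
t: 41.75
ee_pos: [0.4924, 0.2679, 0.0976]
tcp_rot: [179.9, -0.1, 91.6]
ft_force: [0.6, -0.2, -1.8]
gripper_width: 0.0535
```

>>> jog_arm(
  plan="0 0 0.1 0 0 0; 0 0 0.1 0 0 0; 0 0 0.1 0 0 0; 0 0 0.1 0 0 0; 0 0 0.05 0 0 0; 0 0 0 0 0 0; 0 0 0 0 0 0",
)

```text
t: 42.45
ee_pos: [0.4924, 0.2679, 0.0931]
tcp_rot: [179.9, -0.1, 91.6]
ft_force: [0.1, 0.2, -1.9]
gripper_width: 0.0535
```

>>> jog_arm(
  plan="0 0 0.05 0 0 0; 0 0 0.05 0 0 0; 0 0 0.05 0 0 0; 0 0 0.05 0 0 0; 0 0 0 0 0 0; 0 0 0 0 0 0",
)

```text
t: 43.05
ee_pos: [0.4925, 0.2681, 0.092]
tcp_rot: [179.9, -0.1, 91.6]
ft_force: [-2.6, -0.9, 5.5]
gripper_width: 0.0534
```

Seated. Release and go up.

>>> jog_arm(
  plan="0 0 0 0 0 0; 0 0 0 0 0 0; 0 0 0 0 0 0; 0 0 0 0 0 0; 0 0 0 0 0 0; 0 0 -0.5 0 0 0; 0 0 -1.5 0 0 0; 0 0 -3 0 0 0; 0 0 -4 0 0 0; 0 0 -4 0 0 0; 0 0 -3 0 0 0; 0 0 0 0 0 0",
  hand=1,
)

```text
t: 44.25
ee_pos: [0.4949, 0.2689, 0.2577]
tcp_rot: [179.4, -0.4, 91.6]
ft_force: [0.4, 0.5, -0.6]
gripper_width: 0.0871
```

Run:
```python
from h import *
ang(); s=plan([.48,.05,.25],93,n=6); plan([.585,-.19,.25],94.1,start=s,n=7)
```

```text
44.25 TCP [0.49490329 0.26886142 0.25770401] [179.43995492  -0.42304582  91.56989735] ang 180.07483713560154 r 0.10609679587005527 [ 0.43646137  0.50335913 -0.63953436] 0.08710293978749599
-3.64 -0.35 0.1 0.1 -0.1 -0.2; -3.64 -0.36 0.1 0.1 0 -0.3; -3.64 -0.38 0.11 0.1 -0.1 -0.2; -3.63 -0.39 0.11 0.1 -0.1 -0.3; -3.63 -0.42 0.12 0.1 0 -0.2; -3.64 -0.42 0.12 0.1 -0.1 -0.2

-3.5 1.32 0 0 0 -0.2; -3.51 1.31 0 0 0 -0.1; -3.5 1.3 0 0 0 -0.2; -3.52 1.29 -0.01 0 0 -0.1; -3.51 1.28 0 0 0 -0.2; -3.52 1.27 0 0 0 -0.2; -3.53 1.26 0 0 0 -0.1
```

>>> jog_arm(
  plan="-3.64 -0.35 0.1 0.1 -0.1 -0.2; -3.64 -0.36 0.1 0.1 0 -0.3; -3.64 -0.38 0.11 0.1 -0.1 -0.2; -3.63 -0.39 0.11 0.1 -0.1 -0.3; -3.63 -0.42 0.12 0.1 0 -0.2; -3.64 -0.42 0.12 0.1 -0.1 -0.2; -3.5 1.32 0 0 0 -0.2; -3.51 1.31 0 0 0 -0.1; -3.5 1.3 0 0 0 -0.2; -3.52 1.29 0 0 0 -0.1; -3.51 1.28 0 0 0 -0.2; -3.52 1.27 0 0 0 -0.2",
)

```text
t: 45.45
ee_pos: [0.5677, -0.158, 0.2456]
tcp_rot: [-179.5, 0.3, 94.0]
ft_force: [0.2, -0.2, -0.9]
gripper_width: 0.0868
```

>>> jog_arm(
  plan="-3.53 1.26 0 0 0 -0.1; 0 0 0 0 0 0; 0 0 0 0 0 0; 0 0 0 0 0 0",
)

```text
t: 45.85
ee_pos: [0.5823, -0.1898, 0.2453]
tcp_rot: [-179.4, 0.2, 94.2]
ft_force: [0.4, 0.6, 0.5]
gripper_width: 0.0873
```

Run:
```python
from h import *
ang(); w=cap('wrist','w11.png'); d=cap('top','t11.png')
cv2.imwrite('pics/v11.png',np.vstack([cv2.convertScaleAbs(cv2.resize(d['pixels'][130:250,160:320],(640,360))[:,:,::-1],alpha=1.4),w['pixels'][60:300,:,::-1]]))
for n,D in (('w',w),('t',d)):
    P=cloud(D); im=D['pixels'].astype(int); Z=P[...,2]
    # tray walls: teal at z~.09
    m=(im[...,2]>im[...,0]+15)&(im[...,1]>im[...,0]+10)&(P[...,1]<0)&(P[...,1]>-.4)&(P[...,0]>.54)&(P[...,0]<.66)
    for lo,hi in ((.08,.1),(.05,.06),(.115,.135)):
        q=P[m&(Z>lo)&(Z<hi)]
        if len(q)>5: print(n,lo,len(q),np.round(q.mean(0),4),cv2.minAreaRect((q[:,:2]*1000).astype(np.float32)))
P=cloud(d);im=d['pixels'].astype(int)
m=(im[...,0]>90)&(im[...,1]<70)&(im[...,2]<80)&(np.hypot(P[...,0]-.45,P[...,1]-.2)<.04); print('knob',P[m].mean(0))
```

```text
45.85 TCP [ 0.58229893 -0.18982019  0.24534019] [-179.44282456    0.24763989   94.16877407] ang 267.66597151420285 r 0.45920115474294115 [0.35028124 0.56595198 0.50473735] 0.08725820187647355
w 0.08 2738 [ 0.591  -0.1012  0.088 ] ((592.0848388671875, -111.4453353881836), (67.79743194580078, 182.80726623535156), 4.025070667266846)
w 0.05 8667 [ 0.5908 -0.1097  0.0527] ((597.5217895507812, -201.10919189453125), (91.2174072265625, 363.0893859863281), 4.018059253692627)
w 0.115 607 [ 0.5974 -0.2038  0.1233] ((598.009033203125, -204.4705352783203), (64.59650421142578, 7.797606468200684), 4.093526840209961)
t 0.08 139 [ 0.5843 -0.1022  0.087 ] ((594.3541870117188, -103.02830505371094), (64.50102996826172, 163.62974548339844), 4.050038814544678)
t 0.05 575 [ 0.5951 -0.1088  0.0532] ((594.2837524414062, -108.19215393066406), (62.147884368896484, 166.831298828125), 4.196962356567383)
knob [0.45127877 0.20131795 0.1188585 ]
```

View pics/v11.png

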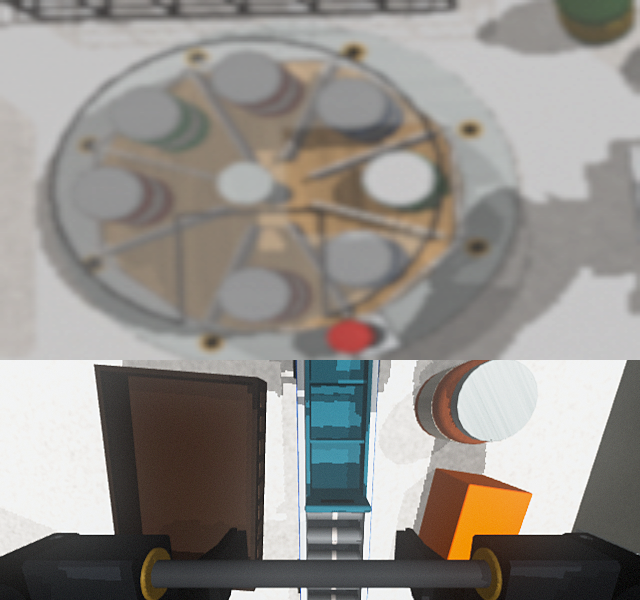

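Run:
```python
from h import *
for f in ('top1.png','w11.png','t11.png'):
    P=cloud(load(f)); Z=P[...,2]
    for n,lo,hi,b in (('beans',.112,.13,(.63,.76,-.16,.0)),('carton',.09,.11,(.63,.8,-.36,-.13))):
        q=P[(Z>lo)&(Z<hi)&(P[...,0]>b[0])&(P[...,0]<b[1])&(P[...,1]>b[2])&(P[...,1]<b[3])]
        if len(q): print(f,n,len(q),q.min(0),q.max(0),q.mean(0))
s=plan([.593,-.118,.15],94.1,n=4); plan([.593,-.118,.066],94.1,n=6,start=s)
```

```text
top1.png beans 406 [ 0.70199733 -0.12863364  0.1123303 ] [ 0.75967434 -0.0571038   0.12847418] [ 0.73295976 -0.09293456  0.11922675]
top1.png carton 1141 [ 0.63093728 -0.32680787  0.09001384] [ 0.7999553  -0.13003846  0.10802736] [ 0.76235966 -0.25172461  0.09893967]
w11.png beans 5032 [ 0.69701813 -0.12893454  0.11200914] [ 0.75999649 -0.0570635   0.12206782] [ 0.72958264 -0.09234341  0.11921676]
w11.png carton 3928 [ 0.71712006 -0.26476848  0.09008588] [ 0.79999853 -0.13002921  0.10216185] [ 0.758148   -0.20786679  0.0988286 ]
t11.png beans 409 [ 0.70191658 -0.12864682  0.11263372] [ 0.75988338 -0.05697693  0.12649828] [ 0.73319492 -0.09285227  0.11918278]
t11.png carton 856 [ 0.63173593 -0.32636332  0.09031046] [ 0.7998783  -0.13002501  0.10820372] [ 0.77121532 -0.24274668  0.09897034]
1.77 0.42 2.38 -0.1 0.1 0; 1.77 0.41 2.38 -0.2 0 0.1; 1.76 0.4 2.39 -0.1 0.1 0; 1.77 0.39 2.38 -0.1 0 0

0 0 1.4 0 0 0; 0 0 1.4 0 0 0; 0 0 1.4 0 0 0; 0 0 1.4 0 0 0; 0 0 1.4 0 0 0; 0 0 1.4 0 0 0
```

>>> jog_arm(
  plan="1.77 0.42 2.38 -0.1 0.1 0; 1.77 0.41 2.38 -0.2 0 0.1; 1.76 0.4 2.39 -0.1 0.1 0; 1.77 0.39 2.38 -0.1 0 0; 0 0 1.6 0 0 0; 0 0 1.6 0 0 0; 0 0 1.6 0 0 0; 0 0 1.2 0 0 0; 0 0 1 0 0 0; 0 0 0 0 0 0; 0 0 0 0 0 0",
)

```text
t: 47.05
ee_pos: [0.5932, -0.1206, 0.08]
tcp_rot: [-180.0, 0.1, 94.0]
ft_force: [0.4, -0.3, 0.1]
gripper_width: 0.087
```

>>> jog_arm(
  plan="0 0 0.5 0 0 0; 0 0 0.4 0 0 0; 0 0 0.3 0 0 0; 0 0 0 0 0 0; 0 0 0 0 0 0",
)

```text
t: 47.55
ee_pos: [0.593, -0.1201, 0.0678]
tcp_rot: [-180.0, 0.1, 94.0]
ft_force: [1.0, 0.6, -0.0]
gripper_width: 0.0873
```

>>> jog_arm(
  plan="0 0 0 0 0 0; 0 0 0 0 0 0; 0 0 0 0 0 0; 0 0 0 0 0 0; 0 0 0 0 0 0; 0 0 0 0 0 0; 0 0 0 0 0 0; 0 0 0 0 0 0",
  hand=-1,
)

```text
t: 48.35
ee_pos: [0.5931, -0.1201, 0.0679]
tcp_rot: [-180.0, 0.1, 94.0]
ft_force: [-0.3, 0.4, 1.0]
gripper_width: 0.066
```

>>> jog_arm(
  plan="0 0 -0.3 0 0 0; 0 0 -0.6 0 0 0; 0 0 -1 0 0 0; 0 0 -2 0 0 0; 0 0 -2 0 0 0; 0 0 -2 0 0 0; 0 0 -2 0 0 0; 0 0 -1 0 0 0; 0 0 0 0 0 0; 0 0 0 0 0 0",
)

```text
t: 49.35
ee_pos: [0.5927, -0.1196, 0.1762]
tcp_rot: [-179.9, 0.1, 94.0]
ft_force: [0.4, 1.2, -3.5]
gripper_width: 0.0655
```

Run:
```python
from h import *
ang(); d=cap('wrist','w12.png'); P=cloud(d); im=d['pixels'].astype(int)
s=plan([.45,-.215,.18],91,n=8); plan([.418,-.218,.10],90,start=s,n=6)
q=P[(P[...,2]>.047)&(P[...,2]<.06)&(P[...,1]<0)&(P[...,1]>-.4)&(P[...,0]>.3)&(P[...,0]<.53)]; print(len(q),q.min(0),q.max(0))
```

```text
49.35 TCP [ 0.59267673 -0.11959629  0.17624121] [-1.79914130e+02  9.39105942e-02  9.39984521e+01] ang 268.77298031056125 r 0.38868541964491715 [ 0.43816048  1.22759706 -3.47771596] 0.06553882943223492
-1.07 -1.86 -0.05 0 0 0.4; -1.08 -1.85 -0.04 0 0 0.3; -1.09 -1.84 -0.05 -0.1 0 0.4; -1.1 -1.84 -0.05 0 0 0.4; -1.11 -1.83 -0.05 0 0.1 0.4; -1.13 -1.82 -0.06 0 0 0.3; -1.14 -1.82 -0.05 0 0 0.4; -1.15 -1.81 -0.05 0 0 0.4

-0.04 -0.53 1.33 0 0 0.2; -0.04 -0.53 1.34 0 0 0.1; -0.05 -0.54 1.33 0 0 0.2; -0.04 -0.53 1.33 0 0 0.2; -0.05 -0.53 1.34 0 0 0.1; -0.04 -0.53 1.33 0 0 0.2

3412 [ 0.32036512 -0.2834402   0.04700027] [ 0.5020584  -0.08103097  0.05655515]
```

View pics/w12.png

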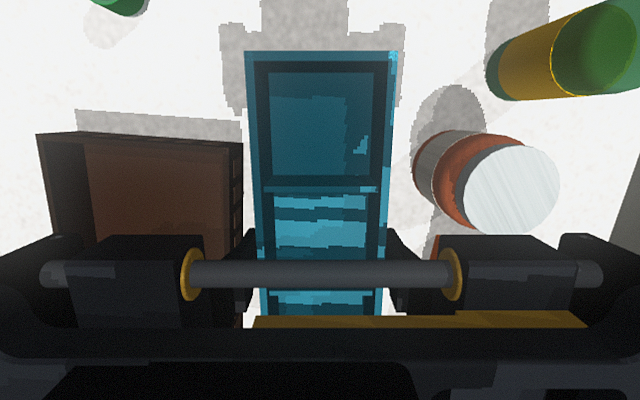

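>>> jog_arm(
  plan="-1.07 -1.86 -0.05 0 0 0.4; -1.08 -1.85 -0.04 0 0 0.3; -1.09 -1.84 -0.05 0 0 0.4; -1.1 -1.84 -0.05 0 0 0.4; -1.11 -1.83 -0.05 0 0 0.4; -1.13 -1.82 -0.06 0 0 0.3; -1.14 -1.82 -0.05 0 0 0.4; -1.15 -1.81 -0.05 0 0 0.4; -0.4 -1.8 0 0 0 0.5; -0.3 -1.4 0 0 0 0.5; 0 0 0 0 0 0; 0 0 0 0 0 0",
)

```text
t: 50.6
ee_pos: [0.419, -0.2224, 0.1807]
tcp_rot: [-180.0, 0.1, 90.0]
ft_force: [0.4, 0.5, -3.9]
gripper_width: 0.0661
```

Run:
```python
from h import *
ang(); d=cap('top','t13.png'); print(manip.read_state()['joint_pos'])
plan([.416,-.2225,.06],90,n=8)
cv2.imwrite('pics/v13.png',cv2.convertScaleAbs(cv2.resize(d['pixels'][150:300,290:490],(800,600))[:,:,::-1],alpha=1.5))
```

```text
50.6 TCP [ 0.41900115 -0.2223639   0.180749  ] [-1.79992426e+02  7.45251724e-02  9.00033764e+01] ang 249.67560977098867 r 0.52398670670944 [ 0.4271115   0.527621   -3.93906015] 0.06607263533181618
[-28.86149144  -5.00479079  51.82128064 111.93190613   4.27493207
  71.18812628  21.50728164]
0 -0.04 1.51 0 0 0; 0 -0.04 1.51 0 0 0; 0 -0.04 1.51 0 0 0; 0 -0.05 1.51 0 0.1 0; 0 -0.04 1.51 0 0 0; 0 -0.04 1.51 0 0 0; 0 -0.04 1.51 0 0 0; 0 -0.04 1.52 0 0 0
```

View pics/v13.png

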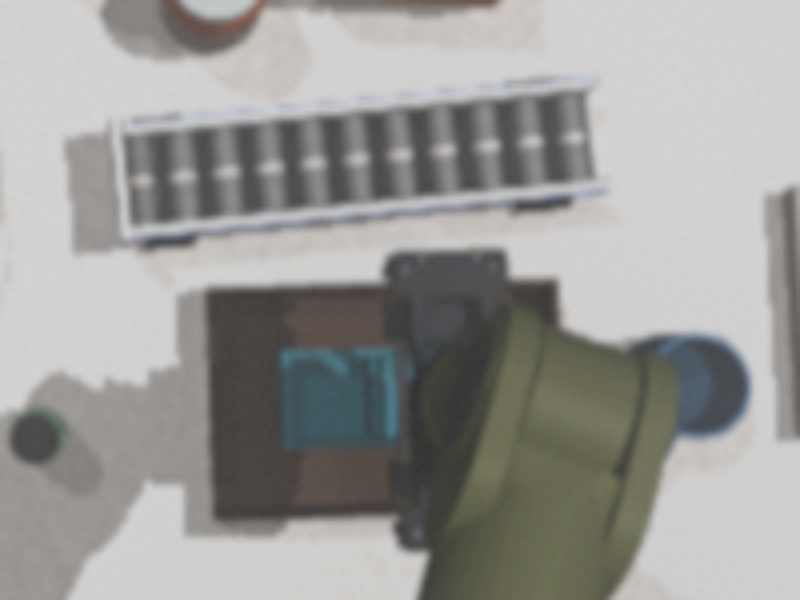

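>>> jog_arm(
  plan="0 -0.04 1.5 0 0 0; 0 -0.04 1.5 0 0 0; 0 -0.04 1.5 0 0 0; 0 -0.05 1.5 0 0 0; 0 -0.04 1.5 0 0 0; 0 -0.04 1.5 0 0 0; 0 -0.04 1.5 0 0 0; 0 -0.04 1.5 0 0 0; 0 0 1 0 0 0; 0 0 0 0 0 0; 0 0 0 0 0 0",
)

```text
t: 51.75
ee_pos: [0.4158, -0.2233, 0.0513]
tcp_rot: [-180.0, 0.2, 90.0]
ft_force: [0.5, -0.3, -4.4]
gripper_width: 0.066
```

>>> jog_arm(
  plan="0 0 0.6 0 0 0; 0 0 0.5 0 0 0; 0 0 0.4 0 0 0; 0 0 0.3 0 0 0; 0 0 0.2 0 0 0; 0 0 0.2 0 0 0; 0 0 0.1 0 0 0; 0 0 0 0 0 0",
)

```text
t: 52.55
ee_pos: [0.4153, -0.2231, 0.028]
tcp_rot: [-180.0, 0.1, 90.0]
ft_force: [-0.6, 0.4, -3.6]
gripper_width: 0.0656
```

>>> jog_arm(
  plan="0 0 0.1 0 0 0; 0 0 0.1 0 0 0; 0 0 0.1 0 0 0; 0 0 0.05 0 0 0; 0 0 0.05 0 0 0; 0 0 0 0 0 0",
)

```text
t: 53.15
ee_pos: [0.4153, -0.2231, 0.024]
tcp_rot: [-180.0, 0.1, 90.0]
ft_force: [0.0, 0.3, -3.9]
gripper_width: 0.0659
```

>>> jog_arm(
  plan="0 0 0.05 0 0 0; 0 0 0.05 0 0 0; 0 0 0.05 0 0 0; 0 0 0 0 0 0; 0 0 0 0 0 0",
)

```text
t: 53.65
ee_pos: [0.4154, -0.2232, 0.0238]
tcp_rot: [-179.9, 0.0, 90.0]
ft_force: [-5.6, 2.5, 13.6]
gripper_width: 0.0661
```

>>> jog_arm(
  plan="0 0 -0.08 0 0 0; 0 0 0 0 0 0; 0 0 0 0 0 0; 0 0 0 0 0 0; 0 0 0 0 0 0; 0 0 -0.5 0 0 0; 0 0 -1.5 0 0 0; 0 0 -3 0 0 0; 0 0 -4 0 0 0; 0 0 -4 0 0 0; 0 0 -4 0 0 0; 0 0 -4 0 0 0",
  hand=1,
)

```text
t: 54.85
ee_pos: [0.4151, -0.2229, 0.2354]
tcp_rot: [180.0, 0.1, 90.0]
ft_force: [1.6, 1.1, -1.1]
gripper_width: 0.0872
```

>>> jog_arm(
  plan="3.5 0 -1 0 0 0; 4 0 0 0 0 0; 4 0 0 0 0 0; 4 0 0 0 0 0; 4 0 0 0 0 0; 3 0 0 0 0 0; 0 0 0 0 0 0; 0 0 0 0 0 0",
)

```text
t: 55.65
ee_pos: [0.4155, 0.0021, 0.2431]
tcp_rot: [-180.0, 0.2, 90.0]
ft_force: [0.6, -0.4, 0.2]
gripper_width: 0.087
```

Run:
```python
from h import *
ang(); d=cap('top','t14.png'); im=d['pixels']
cv2.imwrite('pics/v14.png',cv2.convertScaleAbs(cv2.resize(im[90:300,155:495],(800,494))[:,:,::-1],alpha=1.5))
P=cloud(d); m=(im[...,2].astype(int)>im[...,0].astype(int)+15)&(P[...,0]<.52)&(P[...,1]<-.08)&(P[...,1]>-.37)
q=P[m]; print(len(q),np.percentile(q,[1,50,99],axis=0)); 
for lo,hi in ((.0,.02),(.035,.055),(.07,.095)):
    r=q[(q[:,2]>lo)&(q[:,2]<hi)]; print(lo,len(r), r.mean(0) if len(r) else '')
w=cap('wrist','w14.png')
```

```text
55.65 TCP [0.41553458 0.00207979 0.24307872] [-1.79980202e+02  1.68132015e-01  9.00423210e+01] ang 235.20708663781528 r 0.3250289526684803 [ 0.62311003 -0.44445693  0.16986904] 0.08696601165549855
1242 [[ 0.38395913 -0.31069563  0.00164935]
 [ 0.41659278 -0.21692228  0.00885979]
 [ 0.45049134 -0.12345467  0.08120953]]
0.0 923 [ 0.4176387  -0.21655983  0.00768669]
0.035 208 [ 0.41402269 -0.1956301   0.04334629]
0.07 65 [ 0.41793408 -0.30716527  0.07853734]
```

View pics/v14.png

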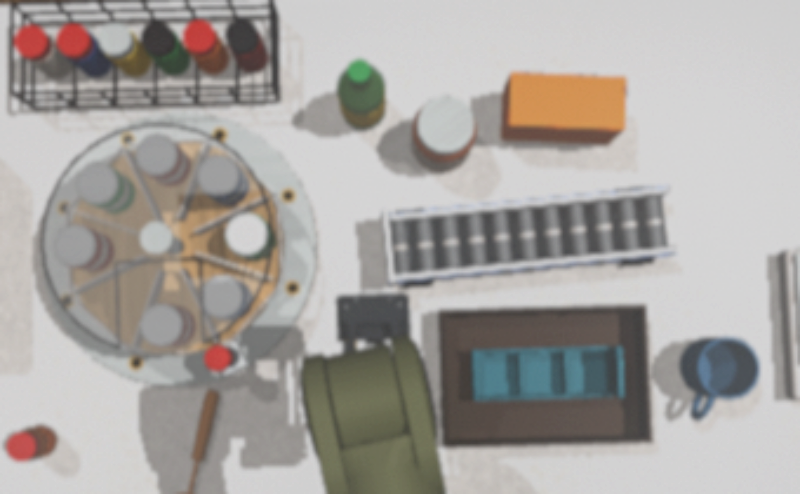

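```bash
python3 -c "
from bench import manip; print(manip.sign_off())"
```

```text
the job is handed in; nothing more can be done
None
```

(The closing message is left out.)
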